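# Put away the study room's loan phones and calculators

## Task

The study session is over, so put the loan devices away: post every calculator through the sprung flap of the returns box, right in, so that the flap shuts behind it, and press every phone down flat into a bay of its own in the charging rack until the spring clip snaps over its end. Leave the other things on the desk where they are.

Things in the scene. Friction and masses are not known exactly. Their poses are not given: they have to be found in the camera images.
- phone_1_mid (a point): Loan phone in a black rubber case with a dark glass face, 146 long x 62 wide x 16 mm thick, 0.22 kg, lying face up on the desk; the point is its centre, 8 mm above its underside. Its x runs along its length, y across its width, z up out of the glass. Either end may go to either end of a bay. One of three; one may be absent (None).
- phone_2_mid (a point): Loan phone in a black rubber case with a dark glass face, 146 long x 62 wide x 16 mm thick, 0.22 kg, lying face up on the desk; the point is its centre, 8 mm above its underside. Its x runs along its length, y across its width, z up out of the glass. Either end may go to either end of a bay. One of three; one may be absent (None).
- phone_3_mid (a point): Loan phone in a black rubber case with a dark glass face, 146 long x 62 wide x 16 mm thick, 0.22 kg, lying face up on the desk; the point is its centre, 8 mm above its underside. Its x runs along its length, y across its width, z up out of the glass. Either end may go to either end of a bay. One of three; one may be absent (None).
- calc_1_mid (a point): Loan pocket calculator, grey plastic with keys and a small display, 118 long x 62 wide x 20 mm thick, 0.2 kg, lying face up on the desk; the point is its centre, 10 mm above its underside. x along its length, y across its width, z up. Either end may be posted first. One of three; one may be absent (None).
- calc_2_mid (a point): Loan pocket calculator, grey plastic with keys and a small display, 118 long x 62 wide x 20 mm thick, 0.2 kg, lying face up on the desk; the point is its centre, 10 mm above its underside. x along its length, y across its width, z up. Either end may be posted first. One of three; one may be absent (None).
- calc_3_mid (a point): Loan pocket calculator, grey plastic with keys and a small display, 118 long x 62 wide x 20 mm thick, 0.2 kg, lying face up on the desk; the point is its centre, 10 mm above its underside. x along its length, y across its width, z up. Either end may be posted first. One of three; one may be absent (None).
- returns_box: Grey steel returns box fixed to the desk, 340 long (x) x 200 wide (y) x 286 mm high, with a clear flat roof; origin on the desk under its middle. Things are posted along its +x: the entry is its -x end, front wall at x = -170 mm, up to the lip. Inside, the smooth front wall drops 100 mm from the lip to a steel slide that falls at 45 degrees to the floor: a thing whose middle is past the lip tips in.
- lip (a point): Middle of the top edge of the box's front wall, 240 mm above the desk; axes as the box (x the posting direction, z up). A level sill 130 mm wide runs from here 28 mm outwards (-x), flush with the lip. Above the lip the front slopes back at 45 degrees, with a slot 110 wide and 34 mm high, shut by the flap. The side walls, 194 mm apart, stand full height beside it.
- header (a point): Middle of the front lower edge of the bar above the slot: 33 mm above and 33 mm behind (+x of) the lip. The bar rises to the roof, 46 mm above the lip. A posted thing may hang with its tail on the lip; it then has to be pushed on until its tail is past the lip and it drops.
- flap (a joint): Steel flap of the box, 106 x 49 mm, hinged along its top edge 36 mm above and behind the lip, sprung shut (0.6 N at its lower edge to start it, 2 N wide open). 0 rad: shut, sloping down to the lip; grows as it swings inwards and up, to 2.3 at most; a calculator passing level needs about 2.1. Its edge sweeps as low as 15 mm below the lip.
- charging_rack: Black charging rack fixed to the desk, 196 deep (x) x 310 mm wide (y); origin on the desk under its middle. Three bays 100 mm apart along y; each takes one phone flat and face up, its length along x, between a fixed stop at the bay's +x end and a spring clip at its -x end. Bays are open at the sides for fingers, but for low cheeks near the stop.
- bay_1 (a point): Centre of a bay's seat pad (46 mm wide), on its top, 22 mm above the desk; axes as the rack. Stop face 75 mm from it at +x, sloping lead-in to 35 mm above the pad; cheeks at x 44 to 74 mm, 70 mm apart, 10 mm high. A seated phone lies flat, its centre 8 mm above this point, within 2 mm of it in x and about 4 mm in y.
- clip_1 (a joint): Spring clip of bay 1: steel leaf 36 mm wide, hinged at its foot at the bay's -x end. Its lead-in slopes from 79 mm from the bay's centre, 44 mm above the pad, down to a nose that overhangs a phone's end by 5 mm, 20 mm above the pad. 0 at rest, grows outwards (to 0.5). Pressing the phone down cams it out 0.16 rad (8 to 15 N) and it snaps back over the end once the phone is home.
- bay_2 (a point): Centre of a bay's seat pad (46 mm wide), on its top, 22 mm above the desk; axes as the rack. Stop face 75 mm from it at +x, sloping lead-in to 35 mm above the pad; cheeks at x 44 to 74 mm, 70 mm apart, 10 mm high. A seated phone lies flat, its centre 8 mm above this point, within 2 mm of it in x and about 4 mm in y.
- clip_2 (a joint): Spring clip of bay 2: steel leaf 36 mm wide, hinged at its foot at the bay's -x end. Its lead-in slopes from 79 mm from the bay's centre, 44 mm above the pad, down to a nose that overhangs a phone's end by 5 mm, 20 mm above the pad. 0 at rest, grows outwards (to 0.5). Pressing the phone down cams it out 0.16 rad (8 to 15 N) and it snaps back over the end once the phone is home.
- bay_3 (a point): Centre of a bay's seat pad (46 mm wide), on its top, 22 mm above the desk; axes as the rack. Stop face 75 mm from it at +x, sloping lead-in to 35 mm above the pad; cheeks at x 44 to 74 mm, 70 mm apart, 10 mm high. A seated phone lies flat, its centre 8 mm above this point, within 2 mm of it in x and about 4 mm in y.
- clip_3 (a joint): Spring clip of bay 3: steel leaf 36 mm wide, hinged at its foot at the bay's -x end. Its lead-in slopes from 79 mm from the bay's centre, 44 mm above the pad, down to a nose that overhangs a phone's end by 5 mm, 20 mm above the pad. 0 at rest, grows outwards (to 0.5). Pressing the phone down cams it out 0.16 rad (8 to 15 N) and it snaps back over the end once the phone is home.
- highlighter: Highlighter pen, 117 mm, lying down; bystander, to be left where it is. Origin under its middle.
- eraser: White eraser in a paper sleeve, 50 x 22 x 12 mm; bystander, to be left where it is. Origin under its middle.
- stapler: Black stapler, 125 mm long, 50 mm high; bystander, to be left where it is. Origin under its middle.
- note_pad: Square pad of notes, 76 x 76 x 22 mm; bystander, to be left where it is. Origin under its middle.
- glue_stick: Glue stick standing upright, 29 mm across, 94 mm high; bystander, to be left where it is. Origin under its middle.
There are look-alikes about, which are no part of the job. What is shaped like the part that bears calc_3_mid but orange is not meant.

How it is judged:
By the outcome, as a careful person would: the job done as asked, in the order asked, and still so for the second after the job is handed in, with the robot touching nothing.
Of phone_1, phone_2, phone_3 only 2 to 3 are there at a start; the rules pass over those that are not, and their reading is None.
Of calc_1, calc_2, calc_3 only 2 to 3 are there at a start; the rules pass over those that are not, and their reading is None.
At some moment in a run one of calc_1, phone_1, calc_2, phone_2, calc_3, phone_3 may be knocked a few centimetres aside while the robot is not near it.
Once in a run the grip may slacken for a moment while it holds something.
It also fails if it takes over 210 s, if anything falls off the work surface, if the arm or the gripper's body presses on something with over 40 N, if the wrist force passes 120 N, or if a joint passes its speed limit or range.

## Robot

A 6-joint arm with a two-finger parallel gripper is mounted at the origin on the work surface. World frame = base frame: x ahead of the robot, y to its left, z up, the work surface at z = 0. Lengths are in m, angles in rad, forces in N, time in s.
With the tool pointing down it reaches from about 0.225 to 0.875 m from the base axis. Payload 3.4 kg.
Tool frame: the origin (TCP) lies at the very end of the fingers, on their centre line; the grasp point (between the pads) lies 19 mm behind it; z points along the fingers, y is the direction in which the jaws open and shut (so a half turn about z gives the same grasp; the last joint's range is limited). The gripper opens to 85 mm and grips with 20 to 120 N. Pads are 22 mm wide; open, the fingers measure 114 mm over their backs; the gripper's body (76 mm by 85 mm) begins 54 mm behind the grasp point. The pads swing forward as they close: fully open they stand 13 mm farther back than shut.
Start: joints at [-1.467, 0.276, 1.505, -0, 1.361, -0.121], TCP at [0.128, -0.561, 0.231] pointing down, gripper open.
Joint ranges: [-2.89, 2.89], [-0.75, 2.08], [0.22, 2.7], [-1.18, 4.32], [0.11, 2.71], [-2.7, 2.7]. Speed limits (rad/s): [2.57, 2.57, 3.14, 3.14, 3.14, 3.14].

## Interface

Orientations are given as a unit quaternion [w, x, y, z].
In Python, from rig import manip, viewer, job gives the robot as it stands.
- The arm moves only by the shell command python3 -m crank 'ROWS' [OPENING] [FORCE]. ROWS is JSON, a list of rows, each a list of 6 numbers: the shift along the tool's x, y, z in m, then the turn, a rotation vector about the tool's x, y, z in degrees. In form: [[dx, dy, dz, rx, ry, rz], ...]. A call has 1 to 20 rows; each row is the pose to reach, as a shift and turn from the pose measured when the call began, along the tool's axes at that moment; what a row does not reach only later rows make up. A row lasts 1/8 s, in which the tool goes at most 62.5 mm and 10.7 degrees, less where a joint would pass 70% of its speed; a pose out of reach is approached as far as the arm can. A call with a gripper value outside its range is refused whole. OPENING is the opening, from 0 (shut) to 1 (fully open), set as the call begins (- or left out, the last holds). The fingers move at their own pace and stop on an object; FORCE is the grip in N (left out, the last holds). Time passes only in rows, so rows that repeat a pose let the fingers close. It gives the time, the measured TCP pose, the force and the opening at its end, in the units of the state.
- manip.get_state(): the state, without advancing time (a new reading comes with each control period).
- viewer.get_image(name): name is "scene" or "top"; returns a dict with "frame" (384x512x3 uint8, blue, green, red), "range_z" (384x512 float32, m along the optical axis (not along the pixel's ray), 0 where there is no reading), "intrinsics" (3x3 intrinsics, pixels), "D" ([k1, k2, p1, p2, k3] as OpenCV has them; the pictures are not rectified), "world_from_camera" (4x4, takes a point from camera to world coordinates). Camera axes: x right, y up, looking along -z (the intrinsics and any distortion apply to the point x, -y, -z); pixel columns grow to the right and rows downward; lengths in m; the calibration is good to about 2 mm. A picture is of the moment at which its call begins.
- job.sign_off(): hands the job in, once; it reports no verdict.
The state is a dict: "clock": time; "qpos": joint angles; "qd": joint speeds; "effort": joint torques, N m; "position": TCP position; "ee_rot": TCP orientation; "contact_force": force on the tool from outside, world axes, zero at the start; "moment": the same for the moment, N m; "width": finger opening in m.
Only numpy, scipy, OpenCV 4.12 (cv2) and the standard library are available. Lean on these libraries where they do the work, as an engineer would, in place of code of your own. Each camera call takes 0.05 s, during which the arm holds its last target. There are 200 camera calls.

## Working session

There is one attempt and no reset: what is moved stays moved. The work goes in short steps, Python scripts to look and compute and a shell command to move; the robot and the scene stay as the last step left them, time stands still between calls to the robot, and variables do not carry over. Pictures are saved under pics/ and viewed, about 12 in all and at most 16, crops included, and the job is handed in when it is done.

```bash
mkdir -p pics; cat > h.py <<'E'
import numpy as np, cv2, sys
from rig import manip, viewer, job
def shot(n,f=None):
    im=viewer.get_image(n)
    np.savez('last_%s.npz'%n,**{k:np.asarray(im[k]) for k in im})
    if f: cv2.imwrite('pics/'+f,im['frame'])
    return im
def load(n): return dict(np.load('last_%s.npz'%n))
def world(im,uv,z=None):
    K,D,T=im['intrinsics'],im['D'],im['world_from_camera']
    uv=np.atleast_2d(np.array(uv,float))
    n=cv2.undistortPoints(uv[:,None],K,D)[:,0]
    r=np.c_[n[:,0],-n[:,1],-np.ones(len(n))]@T[:3,:3].T
    o=T[:3,3]
    if z is None:
        d=np.array([im['range_z'][int(round(v)),int(round(u))] for u,v in uv])
        return o+r*d[:,None]
    return o+r*((z-o[2])/r[:,2])[:,None]
def proj(im,P):
    K,D,T=im['intrinsics'],im['D'],im['world_from_camera']
    c=(np.atleast_2d(P)-T[:3,3])@T[:3,:3]
    return cv2.projectPoints(c*[1,-1,-1],np.zeros(3),np.zeros(3),K,D)[0][:,0]
E
python3 - <<'E'
from h import *
a=shot('top');b=shot('scene')
cv2.imwrite('pics/a.png',cv2.resize(a['frame'],(800,600)))
cv2.imwrite('pics/b.png',cv2.resize(b['frame'],(800,600)))
print(manip.get_state()); print(a['world_from_camera'],a['intrinsics'],b['world_from_camera'])
E
```

```text
{'clock': 0.1, 'qpos': array([-1.46698421e+00,  2.76504062e-01,  1.50602994e+00, -2.48952755e-05,
        1.36067799e+00, -1.20991721e-01]), 'qd': array([-0.00112536, -0.00224542, -0.00450578, -0.00123218,  0.00218932,
       -0.0003621 ]), 'effort': array([ 1.01558358e-03, -4.17699873e+01, -2.46404099e+01, -2.00535028e-04,
        5.80925698e-03, -4.44445931e-06]), 'position': array([ 0.128117  , -0.56005515,  0.23053267]), 'ee_rot': array([-8.09743158e-04,  9.93688934e-01,  1.12167939e-01, -5.21650762e-06]), 'contact_force': array([0.4342929 , 0.67348883, 0.14280334]), 'moment': array([-0.03591883, -0.04817341, -0.00095719]), 'width': 0.08556347267661604}
[[ 0.01705304  0.99585239 -0.08937124  0.38232943]
 [-0.99977769  0.01809202  0.01082823 -0.0109922 ]
 [ 0.01240023  0.08916672  0.99593952  1.45180225]
 [ 0.          0.          0.          1.        ]] [[394.92688363   0.         251.43930683]
 [  0.         394.92688363 187.44274031]
 [  0.           0.           1.        ]] [[-0.49630105 -0.47169273  0.72882867  1.35625033]
 [ 0.86794837 -0.25147829  0.42828063  0.49646079]
 [-0.01873228  0.84514178  0.53421388  0.82339603]
 [ 0.          0.          0.          1.        ]]
```

View pics/a.png

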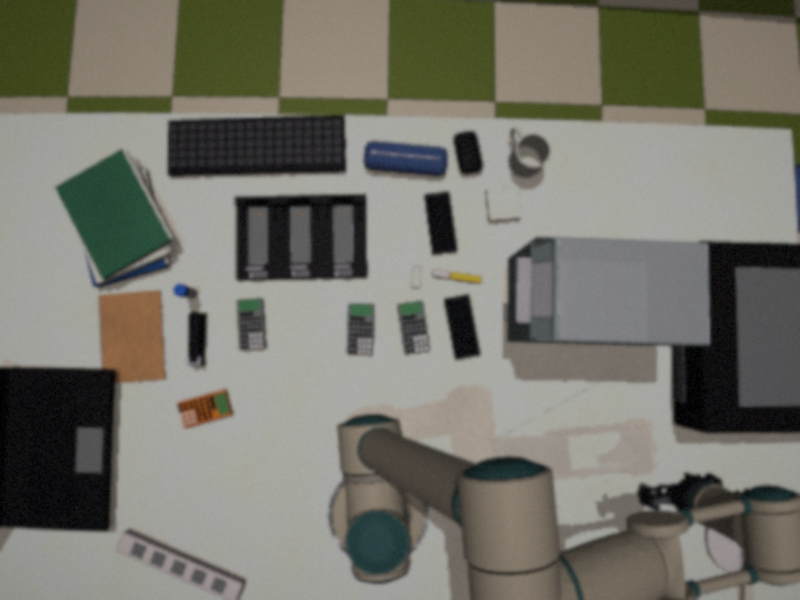

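View pics/b.png

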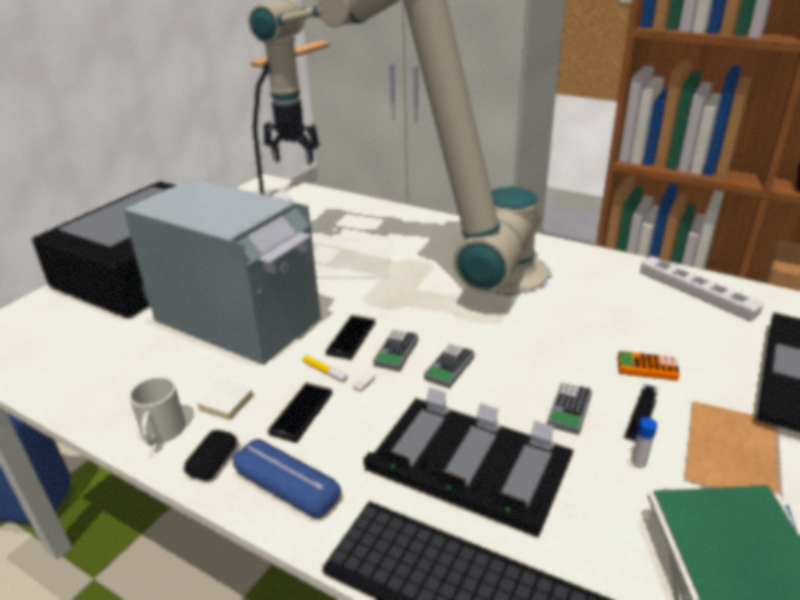

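The top view shows three grey-green calculators at (251,325), (361,329) and (414,327), and two phones at (441,222) and (462,326). The rack is at (301,238) with its clips toward the robot, and the box is at right with its entry end at about x=530, so posting is toward world -y. The orange calculator at (205,408) is the decoy.

```bash
cat >> h.py <<'E'
def cloud(im):
    v,u=np.mgrid[0:384,0:512]
    return world(im,np.c_[u.ravel(),v.ravel()]).reshape(384,512,3)
def devices(im,P=None):
    """blobs 6..30mm above desk -> centre, size, yaw"""
    P=cloud(im) if P is None else P
    m=((P[...,2]>.007)&(P[...,2]<.035)&(im['range_z']>0)).astype(np.uint8)
    n,l,s,c=cv2.connectedComponentsWithStats(m,connectivity=4)
    out=[]
    for i in range(1,n):
        if s[i,4]<300 or s[i,4]>2500: continue
        q=P[l==i]
        (cx,cy),(w,h),a=cv2.minAreaRect((q[:,:2]*1000).astype(np.float32))
        if w<h: w,h,a=h,w,a-90
        a=(a+90)%180-90
        out.append((c[i]*1.5625,cx,cy,np.median(q[:,2])*1000,w,h,a,im['frame'][l==i].mean(0)))
    return out
E
python3 - <<'E'
from h import *
np.set_printoptions(precision=3,suppress=True)
im=load('top');P=cloud(im)
for d in devices(im,P): print('px',d[0].round(),'xy %.0f %.0f z %.0f  %.0fx%.0f yaw %.1f'%d[1:7],d[7].round())
# desk flatness
for uv in [(400,400),(300,300),(460,380),(220,400)]: print(uv,world(im,[np.array(uv)/1.5625]))
# rack
fr=im['frame']
big=np.hstack([cv2.resize(fr[115:190,140:245],None,fx=4,fy=4,interpolation=2),cv2.resize(fr[145:230,315:425],None,fx=3.5,fy=3.5,interpolation=2)[:300]])
cv2.imwrite('pics/c.png',big);print(big.shape)
# box roof
m=(P[...,2]>.278)&(P[...,2]<.294)&(P[...,1]<-.15)&(P[...,0]>.3)
q=P[m];print('roof',len(q),cv2.minAreaRect((q[:,:2]*1000).astype(np.float32)),np.median(q[:,2]))
m=(P[...,2]>.015)&(P[...,2]<.035)&(P[...,0]>.4)&(P[...,0]<.75)&(P[...,1]>0.05)&(P[...,1]<.33)
n,l,s,c=cv2.connectedComponentsWithStats(m.astype(np.uint8),connectivity=4)
i=1+s[1:,4].argmax();q=P[l==i];print('rack',cv2.minAreaRect((q[:,:2]*1000).astype(np.float32)),s[i])
E
```

```text
px [468. 153.] xy 854 -203 z 30  104x65 yaw 12.8 [38. 38. 39.]
px [503. 203.] xy 731 -287 z 23  84x77 yaw -82.1 [157. 164. 164.]
px [440. 222.] xy 682 -140 z 17  151x71 yaw 9.3 [32. 32. 32.]
px [462. 326.] xy 435 -191 z 16  149x66 yaw 11.0 [32. 31. 31.]
px [250. 323.] xy 434 305 z 20  119x64 yaw 5.7 [82. 88. 82.]
px [413. 326.] xy 434 -75 z 21  118x62 yaw 9.2 [84. 90. 84.]
px [360. 328.] xy 428 48 z 21  117x63 yaw 1.2 [85. 90. 84.]
px [204. 407.] xy 239 404 z 20  119x65 yaw -72.2 [ 54.  83. 113.]
px [183. 558.] xy -118 444 z 29  304x51 yaw 69.9 [103. 104. 110.]
px [724. 551.] xy -85 -811 z 14  119x69 yaw 62.2 [134. 134. 141.]
(400, 400) [[ 0.262 -0.048 -0.004]]
(300, 300) [[ 0.492  0.192 -0.001]]
(460, 380) [[ 0.311 -0.187  0.   ]]
(220, 400) [[0.256 0.367 0.022]]Traceback (most recent call last):
  File "<stdin>", line 9, in <module>
    return _nx.concatenate(arrs, 1, dtype=dtype, casting=casting)
           ~~~~~~~~~~~~~~~^^^^^^^^^^^^^^^^^^^^^^^^^^^^^^^^^^^^^^^
ValueError: all the input array dimensions except for the concatenation axis must match exactly, but along dimension 0, the array at index 0 has size 300 and the array at index 1 has size 298
```

```bash
python3 - <<'E'
from h import *
np.set_printoptions(precision=3,suppress=True)
im=load('top');P=cloud(im)
fr=im['frame']
big=np.hstack([cv2.resize(fr[115:190,140:245],None,fx=4,fy=4,interpolation=2),cv2.resize(fr[145:230,315:415],(360,300),interpolation=2)])
cv2.imwrite('pics/c.png',big)
m=(P[...,2]>.278)&(P[...,2]<.294)&(P[...,1]<-.15)&(P[...,0]>.3)
q=P[m];print('roof',len(q),cv2.minAreaRect((q[:,:2]*1000).astype(np.float32)),np.median(q[:,2]))
m=(P[...,2]>.012)&(P[...,2]<.08)&(P[...,0]>.4)&(P[...,0]<.75)&(P[...,1]>0.05)&(P[...,1]<.36)
n,l,s,c=cv2.connectedComponentsWithStats(m.astype(np.uint8),connectivity=4)
i=1+s[1:,4].argmax();q=P[l==i];print('rack',cv2.minAreaRect((q[:,:2]*1000).astype(np.float32)),s[i])
# fine heights
for u in (164,192,220): print([(v,round(float(P[v,u,0]),3),round(float(P[v,u,1]),3),round(float(P[v,u,2]*1000))) for v in range(122,182,3)])
v=185;print('box row',[(u,(P[v,u]*1000).round().tolist()) for u in range(322,372,3)])
E
```

```text
roof 6668 ((500.97021484375, -467.93560791015625), (340.6132507324219, 202.75926208496094), 89.15724182128906) 0.2864817977279641
rack ((640.865478515625, 198.75827026367188), (198.72140502929688, 299.4086608886719), 2.032972812652588) [ 150  124   82   55 3869]
[(122, 0.755, 0.307, -5), (125, 0.735, 0.299, 29), (128, 0.719, 0.295, 46), (131, 0.714, 0.299, 23), (134, 0.703, 0.299, 21), (137, 0.691, 0.299, 23), (140, 0.68, 0.299, 21), (143, 0.67, 0.299, 18), (146, 0.659, 0.298, 18), (149, 0.645, 0.295, 29), (152, 0.635, 0.297, 22), (155, 0.624, 0.296, 23), (158, 0.613, 0.295, 25), (161, 0.602, 0.295, 24), (164, 0.591, 0.295, 20), (167, 0.579, 0.294, 25), (170, 0.564, 0.287, 55), (173, 0.558, 0.294, 18), (176, 0.548, 0.295, 12), (179, 0.539, 0.299, -6)]
[(122, 0.755, 0.2, 1), (125, 0.736, 0.196, 30), (128, 0.72, 0.193, 49), (131, 0.716, 0.197, 19), (134, 0.704, 0.196, 22), (137, 0.695, 0.196, 14), (140, 0.681, 0.194, 26), (143, 0.671, 0.195, 21), (146, 0.659, 0.194, 23), (149, 0.648, 0.194, 22), (152, 0.637, 0.193, 24), (155, 0.626, 0.193, 25), (158, 0.615, 0.193, 21), (161, 0.604, 0.1
[... 477 characters left out ...]
 (161, 0.605, 0.09, 27), (164, 0.595, 0.09, 20), (167, 0.584, 0.09, 21), (170, 0.567, 0.086, 63), (173, 0.562, 0.09, 14), (176, 0.55, 0.089, 22), (179, 0.541, 0.09, 4)]
box row [(322, [526.0, -288.0, 1.0]), (325, [525.0, -297.0, 13.0]), (328, [521.0, -299.0, 59.0]), (331, [503.0, -271.0, 239.0]), (334, [503.0, -280.0, 239.0]), (337, [504.0, -289.0, 240.0]), (340, [503.0, -298.0, 243.0]), (343, [503.0, -306.0, 251.0]), (346, [502.0, -313.0, 258.0]), (349, [502.0, -321.0, 263.0]), (352, [501.0, -327.0, 276.0]), (355, [500.0, -333.0, 286.0]), (358, [500.0, -343.0, 284.0]), (361, [500.0, -352.0, 285.0]), (364, [500.0, -360.0, 289.0]), (367, [500.0, -369.0, 287.0]), (370, [501.0, -379.0, 284.0])]
```

View pics/c.png

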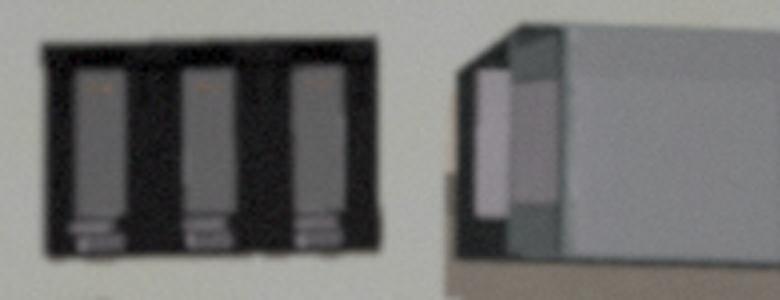

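```bash
cat >> h.py <<'E'
from scipy.spatial.transform import Rotation as R
def down(psi,pitch=0):
    p=np.radians(psi); x=[np.cos(p),np.sin(p),0];y=[np.sin(p),-np.cos(p),0]
    return R.from_matrix(np.array([x,y,[0,0,-1]]).T)*R.from_euler('y',pitch,degrees=True)
def plan(*W):
    s=manip.get_state();q=s['ee_rot'];r0=R.from_quat([q[1],q[2],q[3],q[0]])
    x=r0.as_matrix()[:,0]
    print('t %.1f tcp'%s['clock'],(s['position']*1000).round(1),'psi %.1f tilt %.1f'%(np.degrees(np.arctan2(x[1],x[0])),np.degrees(np.arccos(-r0.as_matrix()[2,2]))),'w %.1f'%(s['width']*1e3),'F',s['contact_force'].round(1))
    for w in W:
        d=r0.inv().apply(np.array(w[:3])/1000-s['position'])
        t=(r0.inv()*down(w[3],*w[4:])).as_rotvec(degrees=True)
        print(w,'->',d.round(4).tolist()+t.round(1).tolist(), 'n>=%d'%np.ceil(max(np.linalg.norm(d)/.0625,np.linalg.norm(t)/10.7)))
E
python3 - <<'E'
from h import *
np.set_printoptions(precision=1,suppress=True)
im=load('top')
v,u=np.mgrid[0:384,0:512]
for name,z in (('pads',.022),):
    Q=world(im,np.c_[u.ravel(),v.ravel()],z).reshape(384,512,3)*1000
    g=im['frame'].mean(2)
    m=(g>70)&(g<150)&(Q[...,0]>585)&(Q[...,0]<735)&(Q[...,1]>60)&(Q[...,1]<335)
    n,l,s,c=cv2.connectedComponentsWithStats(m.astype(np.uint8),connectivity=4)
    for i in range(1,n):
        if s[i,4]>100: q=Q[l==i];print('pad',cv2.minAreaRect(q[:,:2].astype(np.float32)),q[:,:2].mean(0),s[i,4])
    # black outline of the rack at base
    m=(g<70)&(Q[...,0]>520)&(Q[...,0]<770)&(Q[...,1]>20)&(Q[...,1]<370)
    n,l,s,c=cv2.connectedComponentsWithStats(m.astype(np.uint8),connectivity=4)
    i=1+s[1:,4].argmax();print('rack',cv2.minAreaRect(Q[l==i][:,:2].astype(np.float32)))
plan((300,-150,300,9.2),(479,-68,120,9.2),(479,-68,4,9.2))
E
```

```text
pad ((650.2745971679688, 94.93010711669922), (126.68317413330078, 44.19014358520508), 1.3877049684524536) [650.7  93.8] 431
pad ((646.7852783203125, 295.1846008300781), (120.05718231201172, 40.72251892089844), 2.240670919418335) [646.4 295. ] 394
pad ((646.6812133789062, 193.88629150390625), (123.51554870605469, 44.0948371887207), 1.9528603553771973) [645.5 194.7] 422
rack ((640.0845947265625, 192.9101104736328), (196.07196044921875, 303.8966064453125), 2.3441760540008545)
t 0.1 tcp [ 128.1 -560.1  230.5] psi 12.9 tilt 0.1 w 85.6 F [0.4 0.7 0.1]
(300, -150, 300, 9.2) -> [0.259, -0.3615, -0.0688, -0.1, -0.0, 3.7] n>=8
(479, -68, 120, 9.2) -> [0.4517, -0.4013, 0.1113, -0.1, -0.0, 3.7] n>=10
(479, -68, 4, 9.2) -> [0.4517, -0.4011, 0.2273, -0.1, -0.0, 3.7] n>=11
```

```bash
python3 -m crank '[[0.259,-0.3615,-0.0688,0,0,3.7],[0.259,-0.3615,-0.0688,0,0,3.7],[0.259,-0.3615,-0.0688,0,0,3.7],[0.259,-0.3615,-0.0688,0,0,3.7],[0.259,-0.3615,-0.0688,0,0,3.7],[0.259,-0.3615,-0.0688,0,0,3.7],[0.259,-0.3615,-0.0688,0,0,3.7],[0.259,-0.3615,-0.0688,0,0,3.7],[0.4517,-0.4013,0.1113,0,0,3.7],[0.4517,-0.4013,0.1113,0,0,3.7],[0.4517,-0.4013,0.1113,0,0,3.7],[0.4517,-0.4013,0.1113,0,0,3.7],[0.4517,-0.4013,0.1113,0,0,3.7],[0.4517,-0.4013,0.1113,0,0,3.7],[0.4517,-0.4013,0.1113,0,0,3.7]]' 1 100; python3 - <<'E'
from h import *
plan((479,-68,30,9.2),(479,-68,4,9.2))
E
```

```text
clock: 1.98
position: [0.4785, -0.069, 0.121]
ee_rot: [-0.0, 0.997, 0.08, 0.0]
contact_force: [-0.4, 0.9, -0.5]
width: 0.0857
t 2.0 tcp [478.5 -69.  121. ] psi 9.1 tilt 0.1 w 85.7 F [-0.4  0.9 -0.5]
(479, -68, 30, 9.2) -> [0.0006, -0.0009, 0.091, -0.0, -0.0, -0.1] n>=2
(479, -68, 4, 9.2) -> [0.0006, -0.0009, 0.117, -0.0, -0.0, -0.1] n>=2
```

```bash
python3 -m crank '[[0.0006,-0.0009,0.06,0,0,0],[0.0006,-0.0009,0.09,0,0,0],[0.0006,-0.0009,0.11,0,0,0],[0.0006,-0.0009,0.12,0,0,0],[0.0006,-0.0009,0.12,0,0,0]]' 1 100; python3 -m crank '[[0,0,0,0,0,0],[0,0,0,0,0,0],[0,0,0,0,0,0],[0,0,0,0,0,0],[0,0,0,0,0,0],[0,0,-0.06,0,0,0],[0,0,-0.12,0,0,0],[0,0,-0.12,0,0,0]]' 0 100;python3 - <<'E'
from h import *
plan((470,-100,300,89.2),(503,-200,300,89.2),(503,-200,249,89.2))
a=shot('scene')
b=shot('top')
cv2.imwrite('pics/d.png',np.hstack([cv2.resize(a['frame'][100:300,130:330],(400,400)),cv2.resize(b['frame'][130:250,200:320],(400,400))]))
E
```

```text
clock: 2.6
position: [0.479, -0.0685, 0.0017]
ee_rot: [-0.0, 0.997, 0.079, 0.001]
contact_force: [-0.1, -0.2, -0.6]
width: 0.0852
clock: 3.6
position: [0.4828, -0.0697, 0.127]
ee_rot: [0.002, 0.997, 0.079, 0.007]
contact_force: [0.9, 0.8, -2.8]
width: 0.0594
t 3.6 tcp [482.8 -69.7 127. ] psi 9.1 tilt 0.8 w 59.4 F [ 0.9  0.8 -2.8]
(470, -100, 300, 89.2) -> [-0.0152, 0.0289, -0.1731, 0.8, -0.4, -80.1] n>=8
(503, -200, 300, 89.2) -> [0.0016, 0.1328, -0.1723, 0.8, -0.4, -80.1] n>=8
(503, -200, 249, 89.2) -> [0.001, 0.1325, -0.1213, 0.8, -0.4, -80.1] n>=8
```

View pics/d.png

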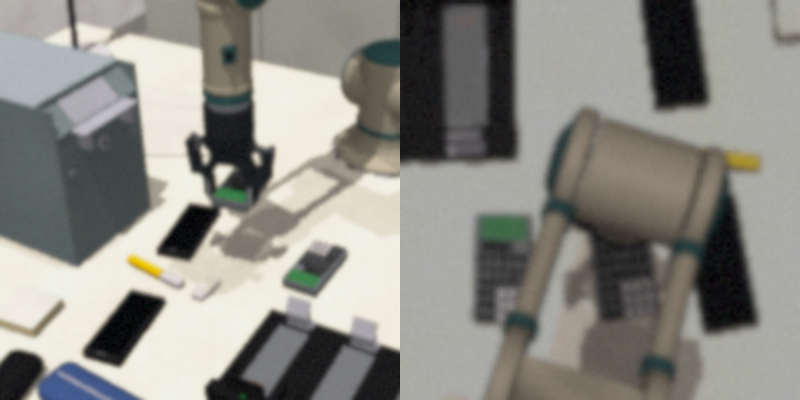

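The calculator is held by its far end and lifted, with the others undisturbed. Next I turn it toward the slot.

```bash
python3 -m crank '[[0,0.03,-0.06,0,0,-10],[0,0.06,-0.12,0,0,-20],[0,0.08,-0.15,0,0,-30],[0.0016,0.1,-0.16,0,0,-40],[0.0016,0.1,-0.165,0,0,-50],[0.0016,0.1,-0.165,0,0,-60],[0.0016,0.1,-0.165,0,0,-70],[0.0016,0.1,-0.165,0.8,-0.4,-80.1],[0.0016,0.1,-0.165,0.8,-0.4,-80.1],[0.0016,0.1,-0.165,0.8,-0.4,-80.1],[0.0016,0.1,-0.165,0.8,-0.4,-80.1]]'; python3 - <<'E'
from h import *
plan((503.5,-165,252,89.2),(503.5,-200,252,89.2),(503.5,-270,252,89.2))
a=shot('scene');b=shot('top');np.set_printoptions(precision=0,suppress=True)
cv2.imwrite('pics/e.png',np.hstack([cv2.resize(a['frame'][60:240,80:260],(400,400)),cv2.resize(b['frame'][120:250,260:390],(400,400))]))
for n,im in(('scene',a),('top',b)):
    P=cloud(im)*1000
    m=(P[...,0]>420)&(P[...,0]<580)&(P[...,1]>-290)&(P[...,1]<-175)&(P[...,2]>245)&(P[...,2]<330)
    if m.sum()>20:
        q=P[m];print(n,m.sum(),q.min(0),q.max(0),np.median(q,0));c=np.polyfit(q[:,1],q[:,2],1);print('slope',c[0]); print(cv2.minAreaRect(q[:,:2].astype(np.float32)))
E
```

```text
clock: 5.08
position: [0.4954, -0.1668, 0.2869]
ee_rot: [-0.006, 0.713, 0.702, -0.003]
contact_force: [0.9, -0.4, -1.5]
width: 0.0591
t 5.1 tcp [ 495.4 -166.8  286.9] psi 89.1 tilt 0.7 w 59.1 F [ 0.9 -0.4 -1.5]
(503.5, -165, 252, 89.2) -> [0.0018, 0.0085, 0.0348, -0.7, -0.2, -0.1] n>=1
(503.5, -200, 252, 89.2) -> [-0.0332, 0.0091, 0.0346, -0.7, -0.2, -0.1] n>=1
(503.5, -270, 252, 89.2) -> [-0.1031, 0.0101, 0.0344, -0.7, -0.2, -0.1] n>=2
scene 264 [ 465. -268.  283.] [ 529. -175.  326.] [ 521. -227.  301.]
slope -0.00584502259951249
((496.4938659667969, -221.73074340820312), (92.41685485839844, 63.490596771240234), 89.42984008789062)
top 136 [ 461. -257.  291.] [ 488. -195.  309.] [ 470. -230.  304.]
slope -0.0133481442685198
((474.736572265625, -226.21136474609375), (61.725006103515625, 26.397464752197266), 89.08732604980469)
```

View pics/e.png

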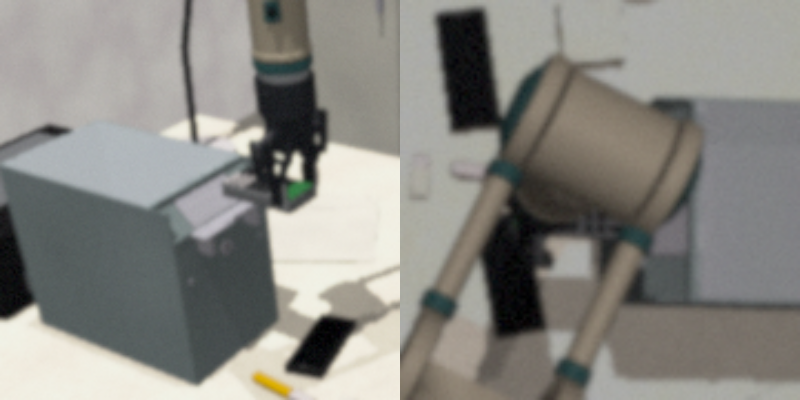

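```bash
python3 -m crank '[[0.0018,0.0085,0.02,-0.7,-0.2,-0.1],[0.0018,0.0085,0.0368,-0.7,-0.2,-0.1],[-0.02,0.0088,0.0368,-0.7,-0.2,-0.1],[-0.035,0.009,0.0368,-0.7,-0.2,-0.1],[-0.05,0.009,0.0368,-0.7,-0.2,-0.1],[-0.065,0.0093,0.0366,-0.7,-0.2,-0.1],[-0.08,0.0096,0.0366,-0.7,-0.2,-0.1],[-0.095,0.01,0.0366,-0.7,-0.2,-0.1],[-0.11,0.01,0.0366,-0.7,-0.2,-0.1],[-0.11,0.01,0.0366,-0.7,-0.2,-0.1]]'; python3 - <<'E'
from h import *
plan((503,-315,250,89.2))
E
```

```text
clock: 6.42
position: [0.5035, -0.2795, 0.2501]
ee_rot: [0.001, 0.712, 0.702, -0.001]
contact_force: [-0.4, -1.4, -4.9]
width: 0.0591
t 6.4 tcp [ 503.5 -279.5  250.1] psi 89.1 tilt 0.2 w 59.1 F [-0.4 -1.4 -4.9]
(503, -315, 250, 89.2) -> [-0.0355, 0.0001, 0.0002, 0.1, 0.2, -0.1] n>=1
```

```bash
python3 -m crank '[[-0.01,0,0,0,0.2,0],[-0.02,0.0002,0,0,0.2,0],[-0.03,0.0004,0,0,0.2,0],[-0.037,0.0005,0,0,0.2,0],[-0.037,0.0005,0,0,0.2,0]]'; python3 - <<'E'
from h import *
plan((503,-317,250,89.2))
a=shot('scene')
cv2.imwrite('pics/f.png',cv2.resize(a['frame'][80:230,80:280],(800,600)))
E
```

```text
clock: 7.05
position: [0.5034, -0.3179, 0.2501]
ee_rot: [0.001, 0.713, 0.702, 0.0]
contact_force: [-0.4, -1.7, -4.5]
width: 0.0593
t 7.0 tcp [ 503.4 -317.9  250.1] psi 89.1 tilt 0.1 w 59.3 F [-0.4 -1.7 -4.5]
(503, -317, 250, 89.2) -> [0.0008, -0.0005, 0.0001, 0.1, 0.0, -0.1] n>=1
```

View pics/f.png

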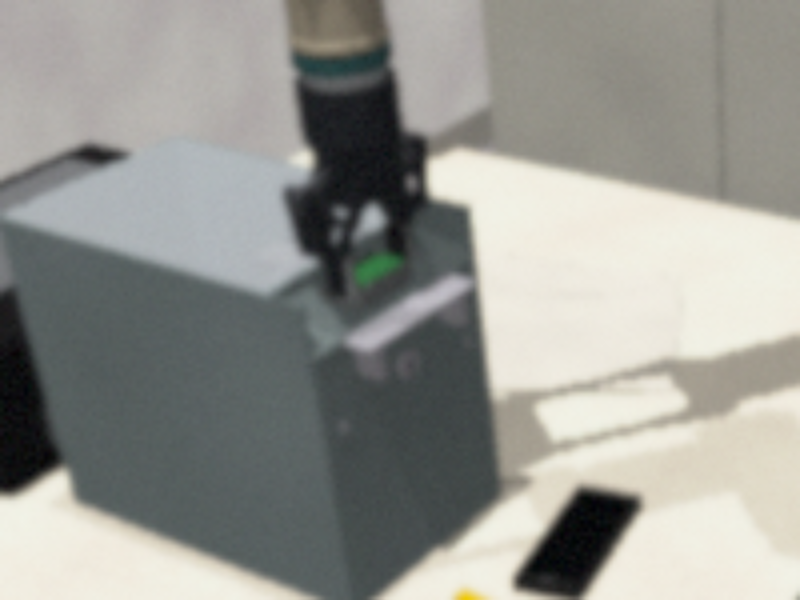

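The calculator is in the slot with its tail about at the lip, and the fingers clear the header. I'll go 3 mm more, then open just slightly.

```bash
python3 -m crank '[[-0.003,0,0,0,0,0],[-0.003,0,0,0,0,0]]'; python3 -m crank '[[-0.0,0,0,0,0,0],[0,0,0,0,0,0],[0,0,0,0,0,0],[0,0,0,0,0,0],[0.03,0,0,0,0,0],[0.06,0,0,0,0,0],[0.09,0,-0.01,0,0,0],[0.12,0,-0.02,0,0,0],[0.12,0,-0.02,0,0,0]]' 0.8; python3 - <<'E'
from h import *
plan((503,-317,250,89.2))
a=shot('scene');b=shot('top')
cv2.imwrite('pics/g.png',np.hstack([cv2.resize(a['frame'][80:230,80:230],(400,400)),cv2.resize(b['frame'][130:230,310:410],(400,400))]))
E
```

```text
clock: 7.35
position: [0.5034, -0.3186, 0.2502]
ee_rot: [-0.001, 0.712, 0.702, 0.001]
contact_force: [0.1, 5.3, -3.0]
width: 0.0592
clock: 8.48
position: [0.5063, -0.1989, 0.2723]
ee_rot: [0.002, 0.712, 0.703, 0.002]
contact_force: [-0.2, -0.1, 0.1]
width: 0.0686
t 8.5 tcp [ 506.3 -198.9  272.3] psi 89.3 tilt 0.3 w 68.6 F [-0.2 -0.1  0.1]
(503, -317, 250, 89.2) -> [-0.1182, -0.0019, 0.0224, 0.3, 0.1, 0.1] n>=2
```

View pics/g.png

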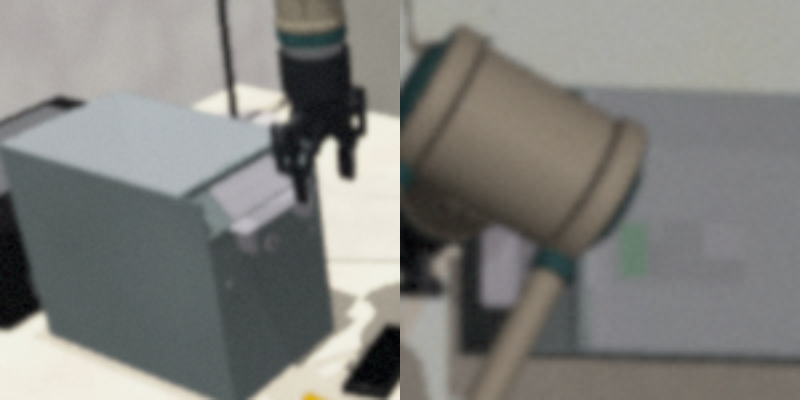

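The first calculator lies inside, visible through the roof, and the flap is shut. Next is the middle calculator.

```bash
python3 - <<'E'
from h import *
im=load('top')
for d in devices(im): print('px',d[0].round(),'xy %.0f %.0f z %.0f  %.0fx%.0f yaw %.1f'%d[1:7])
plan((473,49,300,1.2),(473,49,100,1.2),(473,49,1,1.2))
E
```

```text
px [468. 153.] xy 853 -201 z 30  101x61 yaw 13.4
px [503. 202.] xy 733 -284 z 22  83x77 yaw 6.8
px [440. 222.] xy 682 -137 z 17  150x64 yaw 9.0
px [250. 323.] xy 434 305 z 20  118x66 yaw 3.7
px [360. 328.] xy 428 49 z 20  124x62 yaw -0.1
px [466. 337.] xy 424 -193 z 17  120x63 yaw 7.7
px [204. 407.] xy 238 404 z 21  121x63 yaw -73.1
px [741. 536.] xy -48 -859 z 14  178x178 yaw 63.2
px [184. 558.] xy -112 444 z 29  299x37 yaw 68.4
t 8.6 tcp [ 505.7 -200.1  271. ] psi 89.2 tilt 0.2 w 68.0 F [-0.4 -0.3 -0.2]
(473, 49, 300, 1.2) -> [0.2486, -0.0362, -0.0291, 0.1, -0.1, 88.0] n>=9
(473, 49, 100, 1.2) -> [0.2486, -0.0368, 0.1709, 0.1, -0.1, 88.0] n>=9
(473, 49, 1, 1.2) -> [0.2487, -0.0371, 0.2699, 0.1, -0.1, 88.0] n>=9
```

```bash
python3 -m crank '[[0.06,-0.01,-0.03,0,0,10],[0.12,-0.02,-0.03,0,0,20],[0.18,-0.03,-0.03,0,0,30],[0.22,-0.035,-0.03,0,0,40],[0.2486,-0.0362,-0.03,0,0,50],[0.2486,-0.0362,0,0,0,60],[0.2486,-0.0362,0.05,0,0,70],[0.2486,-0.0368,0.1,0,0,80],[0.2486,-0.0368,0.15,0,0,88],[0.2486,-0.0368,0.17,0,0,88],[0.2486,-0.0368,0.17,0,0,88],[0.2486,-0.0368,0.17,0,0,88]]' 1 100; python3 - <<'E'
from h import *
plan((473,49,1,1))
im=shot('scene')
for d in devices(im): print('px',d[0].round(),'xy %.0f %.0f z %.0f  %.0fx%.0f yaw %.1f'%d[1:7])
E
```

```text
clock: 10.07
position: [0.4744, 0.0482, 0.1016]
ee_rot: [0.0, 1.0, 0.01, 0.002]
contact_force: [0.0, -0.2, 0.8]
width: 0.0848
t 10.1 tcp [474.4  48.2 101.6] psi 1.1 tilt 0.3 w 84.8 F [ 0.  -0.2  0.8]
(473, 49, 1, 1) -> [-0.0019, -0.0009, 0.1006, 0.1, -0.3, 0.1] n>=2
px [123. 118.] xy -633 -2032 z 21  1552x66 yaw -0.7
px [506. 275.] xy 21 12 z 14  212x178 yaw -70.5
px [696. 287.] xy -114 452 z 25  303x56 yaw 68.9
px [101. 299.] xy 629 -834 z 22  318x68 yaw -77.9
px [240. 334.] xy 578 -421 z 22  393x178 yaw -60.4
px [350. 335.] xy 439 -183 z 16  151x64 yaw 11.0
px [449. 364.] xy 430 53 z 20  123x62 yaw -0.9
px [648. 364.] xy 240 409 z 20  117x68 yaw -73.0
px [224. 398.] xy 733 -281 z 20  79x78 yaw 5.8
px [299. 410.] xy 685 -132 z 15  151x63 yaw 8.1
px [569. 406.] xy 439 308 z 20  120x63 yaw 5.7
px [763. 446.] xy 391 626 z 9  177x76 yaw -19.8
px [210. 454.] xy 858 -194 z 29  103x58 yaw 9.3
px [289. 493.] xy 863 -39 z 27  197x58 yaw -77.3
```

```bash
python3 -m crank '[[-0.001,-0.0015,0.05,0,0,0],[-0.001,-0.0015,0.08,0,0,0.5],[-0.001,-0.0015,0.095,0,0,0.5],[-0.001,-0.0015,0.1006,0,0,0.5],[-0.001,-0.0015,0.1006,0,0,0.5]]' 1 100; python3 -m crank '[[0,0,0,0,0,0],[0,0,0,0,0,0],[0,0,0,0,0,0],[0,0,0,0,0,0],[0,0,0,0,0,0],[0,0,-0.06,0,0,0],[0,0,-0.12,0,0,0],[0,0,-0.18,0,0,0],[0,0,-0.24,0,0,0],[0,0,-0.29,0,0,0],[0,0,-0.29,0,0,0]]' 0 100;python3 - <<'E'
from h import *
plan((490,-100,290,89.2),(503.5,-165,290,89.2),(503.5,-165,250,89.2))
E
```

```text
clock: 10.75
position: [0.475, 0.0497, 0.0021]
ee_rot: [0.0, 1.0, 0.006, 0.004]
contact_force: [0.7, 0.1, 0.2]
width: 0.0857
clock: 12.12
position: [0.475, 0.0499, 0.2968]
ee_rot: [0.001, 1.0, 0.006, 0.009]
contact_force: [-0.2, 0.0, -2.3]
width: 0.0591
t 12.1 tcp [475.   49.9 296.8] psi 0.7 tilt 1.0 w 59.1 F [-0.2  0.  -2.3]
(490, -100, 290, 89.2) -> [0.0132, 0.15, 0.0072, 0.9, -0.7, -88.5] n>=9
(503.5, -165, 290, 89.2) -> [0.0259, 0.2152, 0.0076, 0.9, -0.7, -88.5] n>=9
(503.5, -165, 250, 89.2) -> [0.0252, 0.2151, 0.0475, 0.9, -0.7, -88.5] n>=9
```

```bash
python3 -m crank '[[0.003,0.02,0.007,0,0,-10],[0.006,0.04,0.007,0,0,-20],[0.009,0.07,0.007,0,0,-30],[0.012,0.1,0.007,0,0,-40],[0.015,0.13,0.007,0,0,-50],[0.018,0.16,0.007,0,0,-60],[0.02,0.18,0.007,0,0,-70],[0.023,0.2,0.007,0.9,-0.7,-80],[0.0259,0.2152,0.0076,0.9,-0.7,-88.5],[0.0259,0.2152,0.0076,0.9,-0.7,-88.5],[0.0259,0.2152,0.0076,0.9,-0.7,-88.5],[0.0259,0.2152,0.0076,0.9,-0.7,-88.5]]'; python3 - <<'E'
from h import *
plan((503.5,-165,250,89.2),(503.5,-280,250,89.2),(503,-317,250,89.2))
np.set_printoptions(precision=0,suppress=True)
a=shot('scene');P=cloud(a)*1000
m=(P[...,0]>420)&(P[...,0]<580)&(P[...,1]>-290)&(P[...,1]<-190)&(P[...,2]>245)&(P[...,2]<330)
q=P[m];print(m.sum(),q.min(0),q.max(0),np.median(q,0),'slope',np.polyfit(q[:,1],q[:,2],1)[0],cv2.minAreaRect(q[:,:2].astype(np.float32)))
for d in devices(shot('top')): print('px',d[0].round(),'xy %.0f %.0f z %.0f  %.0fx%.0f yaw %.1f'%d[1:7])
E
```

```text
clock: 13.62
position: [0.503, -0.1641, 0.2897]
ee_rot: [-0.001, 0.712, 0.702, 0.0]
contact_force: [-0.4, 0.6, -3.3]
width: 0.0592
t 13.6 tcp [ 503.  -164.1  289.7] psi 89.1 tilt 0.1 w 59.2 F [-0.4  0.6 -3.3]
(503.5, -165, 250, 89.2) -> [-0.0009, 0.0005, 0.0397, -0.0, -0.1, -0.1] n>=1
(503.5, -280, 250, 89.2) -> [-0.1159, 0.0022, 0.0395, -0.0, -0.1, -0.1] n>=2
(503, -317, 250, 89.2) -> [-0.1529, 0.0023, 0.0394, -0.0, -0.1, -0.1] n>=3
239 [ 475. -268.  286.] [ 536. -190.  309.] [ 527. -233.  304.] slope -0.01587122391608475 ((505.5182800292969, -229.2122039794922), (60.45719909667969, 77.36743927001953), 0.9550074934959412)
px [468. 153.] xy 855 -200 z 30  107x64 yaw 17.0
px [503. 202.] xy 732 -285 z 22  79x79 yaw -83.6
px [440. 222.] xy 683 -136 z 17  147x63 yaw 8.5
px [462. 331.] xy 436 -189 z 17  148x62 yaw 11.6
px [250. 323.] xy 434 305 z 20  119x64 yaw 5.6
px [204. 407.] xy 236 404 z 20  120x66 yaw -73.6
px [740. 535.] xy -49 -859 z 15  181x174 yaw -84.7
px [179. 555.] xy -102 443 z 28  298x51 yaw 75.8
```

```bash
python3 -m crank '[[0,0.0005,0.02,0,0,0],[-0.001,0.0005,0.0396,0,0,0],[-0.02,0.0008,0.0396,0,0,0],[-0.04,0.001,0.0396,0,0,0],[-0.06,0.0014,0.0395,0,0,0],[-0.075,0.0016,0.0395,0,0,0],[-0.09,0.0018,0.0395,0,0,0],[-0.105,0.002,0.0395,0,0,0],[-0.12,0.0022,0.0395,0,0,0],[-0.13,0.0023,0.0394,0,0,0],[-0.14,0.0023,0.0394,0,0,0],[-0.15,0.0023,0.0394,0,0,0],[-0.154,0.0023,0.0394,0,0,0],[-0.1545,0.0023,0.0394,0,0,0]]'; python3 -m crank '[[0,0,0,0,0,0],[0,0,0,0,0,0],[0,0,0,0,0,0],[0,0,0,0,0,0],[0.03,0,0,0,0,0],[0.06,0,0,0,0,0],[0.09,0,-0.01,0,0,0],[0.12,0,-0.02,0,0,0],[0.12,0,-0.02,0,0,0]]' 0.8; python3 - <<'E'
from h import *
plan((479.5,309.5,300,5.6),(479.5,309.5,100,5.6))
a=shot('scene');b=shot('top')
cv2.imwrite('pics/i.png',np.hstack([cv2.resize(a['frame'][80:230,80:230],(400,400)),cv2.resize(b['frame'][130:230,310:410],(400,400))]))
E
```

```text
clock: 15.48
position: [0.5034, -0.3186, 0.2504]
ee_rot: [-0.001, 0.712, 0.702, 0.001]
contact_force: [0.3, 2.4, -4.6]
width: 0.0591
clock: 16.6
position: [0.5063, -0.1987, 0.2724]
ee_rot: [0.002, 0.711, 0.703, 0.001]
contact_force: [0.0, -0.9, 0.2]
width: 0.0684
t 16.6 tcp [ 506.3 -198.7  272.4] psi 89.3 tilt 0.3 w 68.4 F [ 0.  -0.9  0.2]
(479.5, 309.5, 300, 5.6) -> [0.5078, -0.0329, -0.0287, 0.3, -0.1, 83.7] n>=9
(479.5, 309.5, 100, 5.6) -> [0.5082, -0.0338, 0.1713, 0.3, -0.1, 83.7] n>=9
```

View pics/i.png

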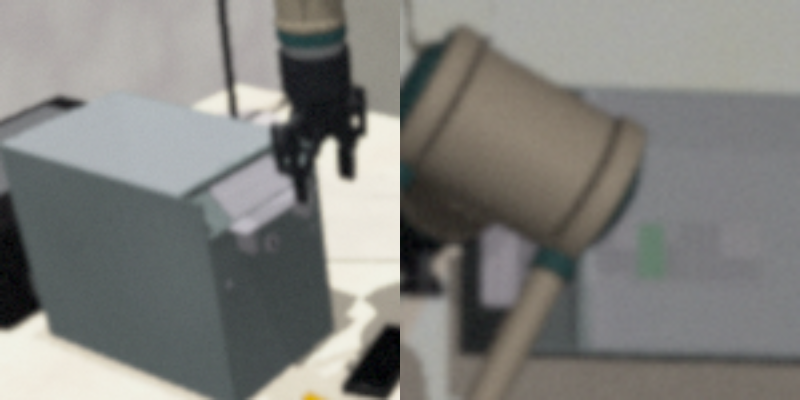

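Two are inside and the flap is shut. Next is the third calculator.

```bash
python3 -m crank '[[0.06,-0.004,-0.03,0,0,9],[0.12,-0.01,-0.03,0,0,18],[0.18,-0.015,-0.03,0,0,27],[0.24,-0.02,-0.03,0,0,36],[0.3,-0.025,-0.03,0,0,45],[0.36,-0.03,-0.02,0,0,54],[0.42,-0.033,0.02,0,0,63],[0.46,-0.033,0.06,0,0,72],[0.49,-0.033,0.1,0,0,80],[0.5082,-0.0338,0.15,0,0,83.7],[0.5082,-0.0338,0.1713,0,0,83.7],[0.5082,-0.0338,0.1713,0,0,83.7],[0.5082,-0.0338,0.1713,0,0,83.7]]' 1 100; python3 - <<'E'
from h import *
plan((479.5,309.5,1,5.6))
for d in devices(shot('top')): print('px',d[0].round(),'xy %.0f %.0f z %.0f  %.0fx%.0f yaw %.1f'%d[1:7])
im=shot('scene')
for d in devices(im):
    if d[4]>380: print('S px',d[0].round(),'xy %.0f %.0f z %.0f  %.0fx%.0f yaw %.1f'%d[1:7])
E
```

```text
clock: 18.32
position: [0.4811, 0.3081, 0.0999]
ee_rot: [0.0, 0.999, 0.047, 0.002]
contact_force: [-0.3, -0.6, 0.5]
width: 0.0855
t 18.3 tcp [481.1 308.1  99.9] psi 5.4 tilt 0.2 w 85.5 F [-0.3 -0.6  0.5]
(479.5, 309.5, 1, 5.6) -> [-0.0019, -0.0017, 0.0989, 0.1, -0.2, -0.2] n>=2
px [503. 203.] xy 731 -285 z 22  79x78 yaw -83.2
px [455. 225.] xy 680 -171 z 17  152x67 yaw 7.7
px [462. 326.] xy 437 -189 z 17  146x69 yaw 12.3
px [251. 326.] xy 427 304 z 21  104x64 yaw 6.8
px [372. 489.] xy 48 1 z 13  212x115 yaw -89.1
px [740. 535.] xy -49 -859 z 15  177x177 yaw -29.7
S px [123. 118.] xy -636 -2025 z 21  1546x56 yaw 0.1
S px [433. 145.] xy -731 -628 z 21  975x365 yaw -67.4
S px [240. 334.] xy 577 -421 z 21  393x177 yaw -60.5
```

A phone has been knocked to (680,-171). The calculator here hasn't moved, so I'll grip it.

```bash
python3 -m crank '[[-0.0019,-0.0017,0.05,0,0,0],[-0.0019,-0.0017,0.08,0,0,0],[-0.0019,-0.0017,0.095,0,0,0],[-0.0019,-0.0017,0.0989,0,0,0],[-0.0019,-0.0017,0.0989,0,0,0]]' 1 100; python3 -m crank '[[0,0,0,0,0,0],[0,0,0,0,0,0],[0,0,0,0,0,0],[0,0,0,0,0,0],[0,0,0,0,0,0],[0,0,-0.06,0,0,0],[0,0,-0.12,0,0,0],[0,0,-0.18,0,0,0],[0,0,-0.24,0,0,0],[0,0,-0.29,0,0,0],[0,0,-0.29,0,0,0]]' 0 100;python3 - <<'E'
from h import *
plan((503.5,-165,290,89.2))
E
```

```text
clock: 19.05
position: [0.4804, 0.3102, 0.0027]
ee_rot: [-0.0, 0.999, 0.047, 0.003]
contact_force: [-0.0, -0.1, 0.1]
width: 0.085
clock: 20.42
position: [0.4803, 0.311, 0.298]
ee_rot: [-0.002, 0.999, 0.047, 0.008]
contact_force: [0.1, 0.6, -2.5]
width: 0.0593
t 20.4 tcp [480.3 311.  298. ] psi 5.4 tilt 1.0 w 59.3 F [ 0.1  0.6 -2.5]
(503.5, -165, 290, 89.2) -> [-0.0222, 0.4761, 0.0057, 0.5, -1.0, -83.8] n>=8
```

```bash
python3 -m crank '[[-0.002,0.04,0.005,0,0,-9],[-0.004,0.08,0.005,0,0,-18],[-0.006,0.13,0.005,0,0,-27],[-0.008,0.18,0.005,0,0,-36],[-0.01,0.23,0.005,0,0,-45],[-0.012,0.28,0.005,0,0,-54],[-0.014,0.33,0.005,0,0,-63],[-0.016,0.38,0.005,0.5,-1,-72],[-0.02,0.43,0.005,0.5,-1,-80],[-0.022,0.46,0.0057,0.5,-1,-83.8],[-0.022,0.476,0.0057,0.5,-1,-83.8],[-0.022,0.476,0.0057,0.5,-1,-83.8],[-0.022,0.476,0.0057,0.5,-1,-83.8],[-0.022,0.476,0.0057,0.5,-1,-83.8]]'; python3 - <<'E'
from h import *
plan((503.5,-165,250,89.2),(503.5,-280,250,89.2),(503,-317,250,89.2))
np.set_printoptions(precision=0,suppress=True)
a=shot('scene');P=cloud(a)*1000
m=(P[...,0]>420)&(P[...,0]<580)&(P[...,1]>-290)&(P[...,1]<-190)&(P[...,2]>245)&(P[...,2]<330)
q=P[m];print(m.sum(),q.min(0),q.max(0),np.median(q,0),'slope',np.polyfit(q[:,1],q[:,2],1)[0],cv2.minAreaRect(q[:,:2].astype(np.float32)))
E
```

```text
clock: 22.18
position: [0.5036, -0.1636, 0.2901]
ee_rot: [0.0, 0.711, 0.703, -0.0]
contact_force: [0.8, 0.5, -2.4]
width: 0.059
t 22.2 tcp [ 503.6 -163.6  290.1] psi 89.3 tilt 0.0 w 59.0 F [ 0.8  0.5 -2.4]
(503.5, -165, 250, 89.2) -> [-0.0014, -0.0001, 0.0401, 0.0, 0.0, 0.1] n>=1
(503.5, -280, 250, 89.2) -> [-0.1164, 0.0013, 0.0402, 0.0, 0.0, 0.1] n>=2
(503, -317, 250, 89.2) -> [-0.1534, 0.0012, 0.0402, 0.0, 0.0, 0.1] n>=3
247 [ 473. -267.  286.] [ 539. -190.  309.] [ 531. -231.  304.] slope -0.016586348057676243 ((505.8404235839844, -228.01202392578125), (77.97459411621094, 64.1942367553711), 87.88538360595703)
```

```bash
python3 -m crank '[[0,0,0.02,0,0,0],[-0.001,0,0.04,0,0,0],[-0.02,0.0002,0.04,0,0,0],[-0.04,0.0004,0.04,0,0,0],[-0.06,0.0006,0.04,0,0,0],[-0.075,0.0008,0.04,0,0,0],[-0.09,0.001,0.04,0,0,0],[-0.105,0.0012,0.04,0,0,0],[-0.12,0.0013,0.04,0,0,0],[-0.13,0.0013,0.04,0,0,0],[-0.14,0.0013,0.04,0,0,0],[-0.15,0.0012,0.04,0,0,0],[-0.1545,0.0012,0.04,0,0,0],[-0.155,0.0012,0.04,0,0,0]]'; python3 -m crank '[[0,0,0,0,0,0],[0,0,0,0,0,0],[0,0,0,0,0,0],[0,0,0,0,0,0],[0.03,0,0,0,0,0],[0.06,0,0,0,0,0],[0.09,0,-0.01,0,0,0],[0.12,0,-0.03,0,0,0],[0.18,0,-0.03,0,0,0],[0.24,0,-0.03,0,0,0],[0.24,0,-0.03,0,0,0],[0.24,0,-0.03,0,0,0]]' 0.8; python3 - <<'E'
from h import *
plan()
a=shot('scene');b=shot('top')
for d in devices(b): print('px',d[0].round(),'xy %.0f %.0f z %.0f  %.0fx%.0f yaw %.1f'%d[1:7])
cv2.imwrite('pics/j.png',np.hstack([cv2.resize(a['frame'][80:230,80:230],(400,400)),cv2.resize(b['frame'][130:230,310:410],(400,400))]))
E
```

```text
clock: 23.98
position: [0.503, -0.3185, 0.2502]
ee_rot: [-0.0, 0.711, 0.703, 0.0]
contact_force: [0.0, 2.3, -4.6]
width: 0.059
clock: 25.48
position: [0.5064, -0.0799, 0.2808]
ee_rot: [0.002, 0.711, 0.703, -0.0]
contact_force: [0.7, -0.1, 0.6]
width: 0.0685
t 25.5 tcp [506.4 -79.9 280.8] psi 89.3 tilt 0.2 w 68.5 F [ 0.7 -0.1  0.6]
px [503. 203.] xy 731 -287 z 22  82x78 yaw -84.4
px [454. 212.] xy 703 -167 z 17  104x63 yaw 9.9
px [204. 407.] xy 238 405 z 21  119x64 yaw -74.1
px [740. 535.] xy -49 -860 z 15  179x178 yaw -28.9
```

View pics/j.png

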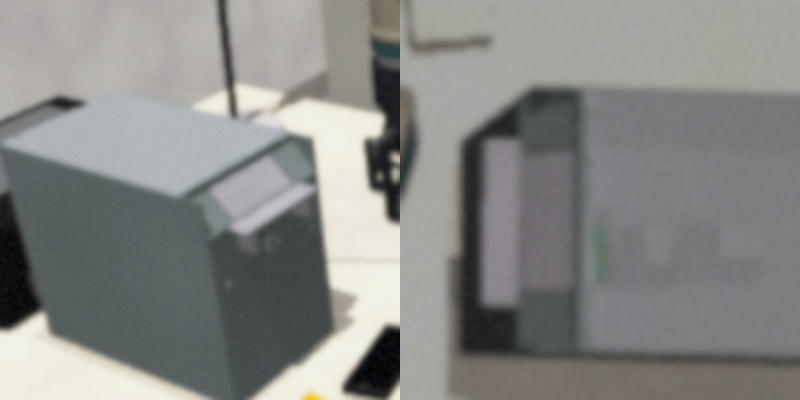

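The third calculator is inside and the flap looks shut. Next come the phones. I'll refine the bay positions from averaged depth and check the flap plane.

```bash
python3 - <<'E'
from h import *
np.set_printoptions(precision=1,suppress=True)
for n in('top','scene'):
    L=[viewer.get_image(n) for _ in range(6)]
    im=L[0];d=np.stack([i['range_z'] for i in L]);im['range_z']=np.median(d,0)
    im['frame']=np.mean([i['frame'] for i in L],0).astype(np.uint8)
    np.savez('avg_%s.npz'%n,**im)
    P=cloud(im)*1000
    a=np.radians(2.0);X=(P[...,0]-645)*np.cos(a)+(P[...,1]-194)*np.sin(a);Y=-(P[...,0]-645)*np.sin(a)+(P[...,1]-194)*np.cos(a);Z=P[...,2]
    for b in(-100,0,100):
        m=(abs(Y-b)<14)
        print(n,'bay',b)
        for nm,lo,hi in(('clip',-100,-50),('stop',55,110)):
            k=m&(X>lo)&(X<hi)&(Z>-5)&(Z<75)
            q=np.c_[X[k],Z[k]];q=q[np.argsort(q[:,0])];print(nm,' '.join('%.0f/%.0f'%tuple(t) for t in q[::3]))
    k=(abs(Y)<170)&(abs(X)<60)&(Z>12)&(Z<40);
    f=(abs(P[...,0]-503)<40)&(P[...,1]<-300)&(P[...,1]>-330)&(Z>230)&(Z<290)
    q=P[f]
    if len(q)>5: print('flap: y+z',np.median(q[:,1]+q[:,2]),np.polyfit(q[:,1],q[:,2],1),len(q))
    for d in devices(im,P/1000): print('px',d[0].round(),'xy %.0f %.0f z %.0f  %.0fx%.0f yaw %.1f'%d[1:7])
im=dict(np.load('avg_top.npz'))
cv2.imwrite('pics/k.png',cv2.resize(im['frame'][115:190,142:242],(800,600),interpolation=cv2.INTER_CUBIC))
E
```

```text
top bay -100
clip -98/21 -98/19 -98/18 -95/20 -94/21 -94/19 -91/19 -90/18 -87/20 -87/20 -87/18 -86/66 -86/67 -85/64 -84/24 -84/21 -82/66 -82/63 -82/63 -77/54 -77/53 -76/50 -68/14 -67/11 -65/23 -65/21 -65/20 -62/23 -61/23 -61/21 -58/24 -58/22 -54/23 -54/22 -54/21 -51/25 -50/22
stop 57/23 58/21 58/20 61/23 62/20 65/24 65/21 68/24 69/23 69/20 71/27 72/41 72/25 72/42 72/39 74/45 75/45 77/53 77/49 77/48 79/56 79/56 80/55 83/57 83/55 92/33 93/30 93/30 104/2 105/-1 108/3 108/2 109/-2
top bay 0
clip -100/16 -99/12 -99/15 -96/20 -96/19 -93/21 -93/18 -92/19 -89/21 -89/20 -86/22 -85/20 -85/19 -84/66 -84/37 -84/64 -84/37 -84/35 -80/59 -79/57 -79/56 -74/47 -74/45 -67/19 -66/17 -64/26 -64/23 -63/22 -60/21 -60/20 -56/21 -56/23 -53/23 -52/21 -52/21
stop 55/24 56/22 56/21 59/24 60/21 63/24 63/23 66/23 67/21 67/21 71/37 71/34 72/14 72/45 73/46 73/44 73/42 75/49 76/48 76/46 78/54 78/53 80/58 81/56 81/56 91/32 91/30 92/28 102/0 103/-1 106/2 106/1 110/2 110/2
top bay 100
clip -98/20 -98/19 -98/20 -95/21 -94/17 -94/18 -91/19 -91/18 -87/20 -87/21 -87/16 -86/66 -86/64 -84/25 -84/25 -84/22 -82/64 -82/62 -81/
[... 3679 characters left out ...]
09/-1 109/-1
flap: y+z -53.37496672697955 [ -1.1 -80. ] 303
px [122. 118.] xy -632 -2023 z 21  1548x30 yaw -0.0
px [469. 150.] xy -769 -420 z 21  668x323 yaw -53.4
px [505. 275.] xy 25 10 z 14  211x162 yaw -79.2
px [696. 287.] xy -115 453 z 26  298x49 yaw 68.7
px [101. 300.] xy 627 -836 z 22  318x61 yaw -78.6
px [240. 334.] xy 576 -421 z 21  396x172 yaw -60.5
px [350. 335.] xy 439 -184 z 16  146x63 yaw 11.8
px [648. 364.] xy 240 409 z 20  116x63 yaw -73.3
px [287. 403.] xy 680 -166 z 15  147x63 yaw 8.4
px [224. 398.] xy 732 -280 z 20  77x76 yaw 6.7
px [210. 454.] xy 857 -194 z 29  101x58 yaw 11.0
px [748. 463.] xy 432 626 z 8  209x51 yaw -31.9
px [290. 493.] xy 863 -39 z 27  197x57 yaw -77.0
```

View pics/k.png

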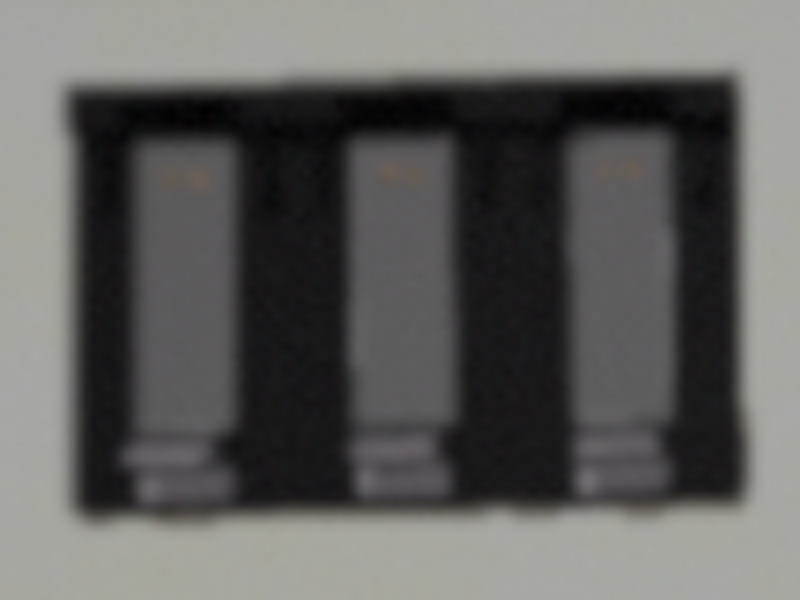

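The flap lies exactly on its shut plane (y+z≈-55 mm). In the top camera's frame the bay centres are about (645,94), (641,194) and (638,294), with yaw 2°. I'll grip the near phone 25 mm toward the end that goes to the clip.

```bash
python3 - <<'E'
from h import *
plan((411.5,-195,280,11.5),(411.5,-195,80,11.5))
E
```

```text
t 26.2 tcp [505.9 -78.7 280.3] psi 89.3 tilt 0.0 w 68.3 F [-0.1 -0.2 -0.3]
(411.5, -195, 280, 11.5) -> [-0.1175, -0.093, 0.0002, -0.0, -0.0, 77.8] n>=8
(411.5, -195, 80, 11.5) -> [-0.1175, -0.093, 0.2002, -0.0, -0.0, 77.8] n>=8
```

```bash
python3 -m crank '[[-0.02,-0.02,0,0,0,10],[-0.04,-0.04,0,0,0,20],[-0.06,-0.06,0,0,0,30],[-0.08,-0.08,0,0,0,40],[-0.1,-0.093,0,0,0,50],[-0.1175,-0.093,0,0,0,60],[-0.1175,-0.093,0.05,0,0,70],[-0.1175,-0.093,0.1,0,0,77.8],[-0.1175,-0.093,0.15,0,0,77.8],[-0.1175,-0.093,0.19,0,0,77.8],[-0.1175,-0.093,0.2,0,0,77.8],[-0.1175,-0.093,0.2,0,0,77.8]]' 1 110; python3 - <<'E'
from h import *
plan((411.5,-195,0,11.5))
for n in('top','scene'):
  for d in devices(shot(n)):
    if 130<d[4]<160: print(n,d[0].round(),'xy %.0f %.0f z %.0f  %.0fx%.0f yaw %.1f'%d[1:7])
E
```

```text
clock: 27.68
position: [0.4119, -0.1952, 0.0805]
ee_rot: [-0.0, 0.995, 0.1, 0.0]
contact_force: [-0.2, 0.5, 0.4]
width: 0.0855
t 27.7 tcp [ 411.9 -195.2   80.5] psi 11.5 tilt 0.0 w 85.5 F [-0.2  0.5  0.4]
(411.5, -195, 0, 11.5) -> [-0.0004, -0.0003, 0.0805, -0.0, -0.0, 0.0] n>=2
top [455. 225.] xy 678 -171 z 17  148x66 yaw 7.8
scene [350. 335.] xy 439 -184 z 15  149x64 yaw 12.0
scene [287. 403.] xy 681 -167 z 15  148x65 yaw 8.2
```

```bash
python3 -m crank '[[0,0,0.05,0,0,0],[0,0,0.07,0,0,0],[0,0,0.0795,0,0,0],[0,0,0.0805,0,0,0],[0,0,0.0805,0,0,0]]' 1 110; python3 -m crank '[[0,0,0,0,0,0],[0,0,0,0,0,0],[0,0,0,0,0,0],[0,0,0,0,0,0],[0,0,0,0,0,0],[0,0,-0.05,0,0,0],[0,0,-0.1,0,0,0],[0,0,-0.15,0,0,0],[0,0,-0.15,0,0,0]]' 0 110;python3 - <<'E'
from h import *
c=np.array([644.7,94]);p=c-25*np.array([np.cos(np.radians(2)),np.sin(np.radians(2))])
print(p);plan((p[0],p[1],150,2),(p[0],p[1],80,2))
E
```

```text
clock: 28.4
position: [0.4141, -0.1966, 0.0023]
ee_rot: [0.002, 0.995, 0.1, 0.002]
contact_force: [-0.3, 0.4, 0.2]
width: 0.0856
clock: 29.52
position: [0.4157, -0.1978, 0.1562]
ee_rot: [0.005, 0.995, 0.1, 0.006]
contact_force: [-0.2, -0.1, -2.5]
width: 0.0578
[619.71522932  93.12751258]
t 29.5 tcp [ 415.7 -197.8  156.2] psi 11.5 tilt 0.9 w 57.8 F [-0.2 -0.1 -2.5]
(np.float64(619.7152293245226), np.float64(93.12751258243748), 150, 2) -> [0.2579, -0.2444, 0.0064, 0.6, -0.7, 9.5] n>=6
(np.float64(619.7152293245226), np.float64(93.12751258243748), 80, 2) -> [0.2571, -0.2451, 0.0764, 0.6, -0.7, 9.5] n>=6
```

```bash
python3 -m crank '[[0.04,-0.04,0.0064,0,0,2],[0.085,-0.08,0.0064,0,0,4],[0.13,-0.12,0.0064,0,0,6],[0.17,-0.16,0.0064,0,0,8],[0.21,-0.2,0.0064,0.6,-0.7,9.5],[0.24,-0.23,0.0064,0.6,-0.7,9.5],[0.2579,-0.2444,0.0064,0.6,-0.7,9.5],[0.2575,-0.2448,0.04,0.6,-0.7,9.5],[0.2575,-0.2448,0.04,0.6,-0.7,9.5],[0.2575,-0.2448,0.04,0.6,-0.7,9.5]]'; python3 - <<'E'
from h import *
np.set_printoptions(precision=1,suppress=True)
plan((619.7,93.1,80,2))
for n in('top','scene'):
    a=shot(n);P=cloud(a)*1000;g=a['frame'].max(2)
    m=(P[...,0]>530)&(P[...,0]<750)&(P[...,1]>40)&(P[...,1]<150)&(P[...,2]>105)&(P[...,2]<145)
    q=P[m];print(n,m.sum(),q.min(0),q.max(0));
    k=q[:,0]>650;print('fit z=a+bx',np.polyfit(q[k,0]-640,q[k,2],1),cv2.minAreaRect(q[:,:2].astype(np.float32)))
a,b=load('scene'),load('top')
cv2.imwrite('pics/l.png',np.hstack([cv2.resize(a['frame'][170:350,200:380],(400,400)),cv2.resize(b['frame'][90:210,170:290],(400,400))]))
E
```

```text
clock: 30.78
position: [0.6193, 0.0929, 0.1159]
ee_rot: [-0.0, 1.0, 0.018, -0.001]
contact_force: [-0.0, -0.5, -1.0]
width: 0.0583
t 30.8 tcp [619.3  92.9 115.9] psi 2.0 tilt 0.1 w 58.3 F [-0.  -0.5 -1. ]
(619.7, 93.1, 80, 2) -> [0.0005, -0.0001, 0.0359, -0.0, 0.1, 0.0] n>=1
top 134 [569.   78.6 114.4] [607.  120.4 134.9]Traceback (most recent call last):
  File "<stdin>", line 8, in <module>
    raise TypeError("expected non-empty vector for x")
TypeError: expected non-empty vector for x
```

```bash
python3 - <<'E'
from h import *
np.set_printoptions(precision=1,suppress=True)
for n in('top','scene'):
    a=shot(n);P=cloud(a)*1000
    m=(P[...,0]>530)&(P[...,0]<750)&(P[...,1]>40)&(P[...,1]<150)&(P[...,2]>105)&(P[...,2]<145)
    q=P[m];print(n,m.sum(),q.min(0),q.max(0))
    for lo in range(560,720,15):
        k=(q[:,0]>=lo)&(q[:,0]<lo+15)
        if k.sum()>3: print(lo,k.sum(),np.median(q[k],0),q[k][:,1].min(),q[k][:,1].max())
a,b=load('scene'),load('top')
cv2.imwrite('pics/l.png',np.hstack([cv2.resize(a['frame'][170:350,200:380],(400,400)),cv2.resize(b['frame'][90:210,170:290],(400,400))]))
E
```

```text
top 132 [568.8  76.2 113. ] [609.5 125.6 143.4]
560 26 [571.8 104.1 129.5] 78.80074881069346 119.79524817760985
575 56 [582.1  99.2 129.3] 78.61886487487578 120.32735589316499
590 46 [595.9  99.4 130.2] 79.07590111906866 120.74474782629572
605 4 [606.2  81.3 129. ] 76.19460991692968 125.5529127761698
scene 985 [574.9  53.9 110.7] [720.8 139.6 144.8]
575 41 [582.3  81.6 128.9] 63.94488645739077 124.9099747895005
590 55 [597.2  87.9 129.3] 65.54929172341706 106.70207194085802
605 76 [613.8  88.6 129.3] 65.08998849992825 138.4769760953467
620 143 [628.3 100.4 129.9] 53.91831989783302 139.58589933735936
635 105 [642.6  99.6 129. ] 65.79680323056259 128.88220794886078
650 99 [658.1 103.6 128.5] 67.60282614348556 129.15558252543892
665 100 [672.9 103.  128.6] 68.22031860240307 130.92051369813308
680 107 [687.6 105.9 128. ] 69.53657647910777 131.46961014976893
695 108 [702.2 103.6 127.9] 70.78503294275373 131.822902529963
710 150 [716.9 101.3 124.5] 70.42839910767972 131.9249553776251
```

View pics/l.png

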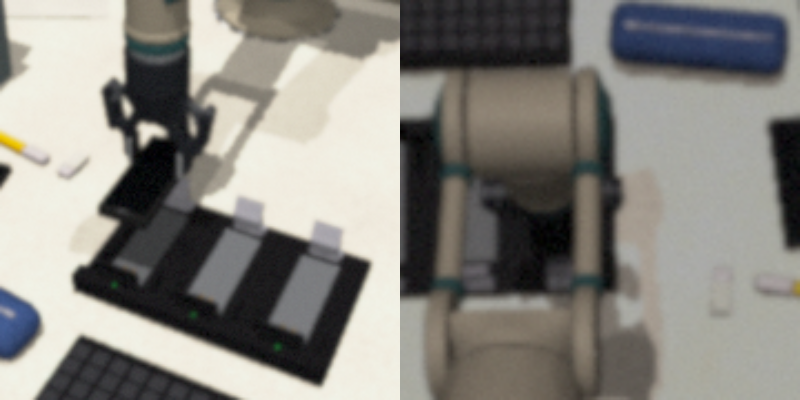

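The phone is held level and in line over the right-hand bay. I'll lower it slowly.

```bash
python3 -m crank '[[0.0005,0,0.02,0,0,0],[0.0005,0,0.04,0,0,0],[0.0005,0,0.05,0,0,0],[0.0005,0,0.058,0,0,0],[0.0005,0,0.064,0,0,0],[0.0005,0,0.07,0,0,0],[0.0005,0,0.07,0,0,0]]';python3 -m crank '[[0,0,0.004,0,0,0],[0,0,0.008,0,0,0],[0,0,0.012,0,0,0],[0,0,0.016,0,0,0],[0,0,0.016,0,0,0]]'; python3 - <<'E'
from h import *
plan()
E
```

```text
clock: 31.8
position: [0.6229, 0.093, 0.0485]
ee_rot: [-0.0, 1.0, 0.017, 0.003]
contact_force: [3.7, 0.4, 2.6]
width: 0.0582
clock: 32.42
position: [0.6227, 0.093, 0.0333]
ee_rot: [-0.0, 1.0, 0.017, 0.003]
contact_force: [-3.0, -0.4, 9.4]
width: 0.0584
t 32.4 tcp [622.7  93.   33.3] psi 2.0 tilt 0.4 w 58.4 F [-3.  -0.4  9.4]
```

```bash
python3 -m crank '[[0,0,0.003,0,0,0],[0,0,0.006,0,0,0],[0,0,0.009,0,0,0],[0,0,0.011,0,0,0],[0,0,0.011,0,0,0]]'; python3 - <<'E'
from h import *
plan()
np.set_printoptions(precision=1,suppress=True)
a=shot('scene');P=cloud(a)*1000
q=P[(P[...,0]>560)&(P[...,0]<725)&(P[...,1]>65)&(P[...,1]<132)&(P[...,2]>20)&(P[...,2]<70)]
for lo in range(565,720,15):
    k=(q[:,0]>=lo)&(q[:,0]<lo+15)
    if k.sum()>3: print(lo,k.sum(),np.median(q[k],0),q[k][:,1].min(),q[k][:,1].max())
E
```

```text
clock: 33.05
position: [0.6221, 0.0934, 0.0309]
ee_rot: [-0.0, 1.0, 0.018, 0.004]
contact_force: [-14.9, 0.8, 50.2]
width: 0.0578
t 33.0 tcp [622.1  93.4  30.9] psi 2.1 tilt 0.5 w 57.8 F [-14.9   0.8  50.2]
565 13 [577.4  81.7  41.7] 70.13339967439991 112.61911259139384
580 42 [588.6  84.2  38.2] 66.88527568442626 125.52157094111799
595 48 [603.4  87.8  40.6] 66.67970445041094 111.63072182830675
610 75 [618.3  85.6  42.8] 65.38956855238514 119.29702964755245
625 118 [632.1 100.2  44.8] 65.15297937131204 131.92193921187874
640 83 [647.7 102.2  45.8] 69.01380819667347 129.23591155793395
655 87 [662.3 101.1  47.9] 67.25106974556167 129.62181785166428
670 94 [677.  106.2  49.6] 69.3760915919151 130.5201950856918
685 90 [692.7 104.4  51.5] 71.21878911185559 131.2423286612221
700 107 [707.5 107.8  53. ] 69.763755633796 131.69209911928635
715 97 [719.3 103.6  51. ] 65.29380433624877 131.21119752628286
```

The clip end is nearly home, with its top at 38 mm, but the stop end rides on its lead-in at 53 mm. I'll ease off, release, and press that end down with shut fingers.

```bash
python3 -m crank '[[0,0,-0.003,0,0,0],[0,0,-0.004,0,0,0],[0,0,-0.004,0,0,0]]'; python3 -m crank '[[0,0,0,0,0,0],[0,0,0,0,0,0],[0,0,0,0,0,0],[0,0,-0.05,0,0,0],[0,0,-0.07,0,0,0],[0,0,-0.07,0,0,0]]' 1; python3 - <<'E'
from h import *
plan((690,95.6,105,2))
np.set_printoptions(precision=1,suppress=True)
a=shot('scene','m.png');P=cloud(a)*1000
q=P[(P[...,0]>560)&(P[...,0]<725)&(P[...,1]>65)&(P[...,1]<132)&(P[...,2]>20)&(P[...,2]<70)]
for lo in range(565,720,15):
    k=(q[:,0]>=lo)&(q[:,0]<lo+15)
    if k.sum()>3: print(lo,k.sum(),np.median(q[k],0),q[k][:,1].min(),q[k][:,1].max())
cv2.imwrite('pics/m.png',cv2.resize(a['frame'][195:345,200:400],(800,600)))
E
```

```text
clock: 33.48
position: [0.6212, 0.0934, 0.0331]
ee_rot: [-0.0, 1.0, 0.018, 0.003]
contact_force: [0.8, 0.3, -6.0]
width: 0.058
clock: 34.22
position: [0.6223, 0.0934, 0.1053]
ee_rot: [-0.0, 1.0, 0.018, 0.005]
contact_force: [0.8, -0.3, -1.2]
width: 0.0853
t 34.2 tcp [622.3  93.4 105.3] psi 2.1 tilt 0.6 w 85.3 F [ 0.8 -0.3 -1.2]
(690, 95.6, 105, 2) -> [0.0678, 0.0003, 0.001, -0.0, -0.6, 0.1] n>=2
565 139 [572.7  95.6  49.6] 69.36655743770082 125.50201175541537
580 84 [588.2 101.8  37.7] 67.3626978368705 127.50152708197426
595 84 [602.5 100.2  37.8] 66.64784450958456 127.45919432455737
610 87 [617.4 101.6  37.9] 65.99162011032334 129.0243748132655
625 93 [632.7 101.4  37.4] 67.90459403454501 129.61969581534976
640 97 [647.8 102.6  37.4] 68.01958274032843 129.13393876563856
655 102 [663.3  99.5  37.4] 67.10187080485348 130.60761660395576
670 95 [678.3 104.6  37.6] 68.93465344500233 130.85256981167586
685 106 [692.1 102.9  37.3] 70.10767413771873 131.18614862241273
700 99 [707.  104.7  37.2] 65.01033716763865 131.30338532612566
715 26 [720.4 126.   33.4] 65.54319119669965 131.76315016364543
```

View pics/m.png

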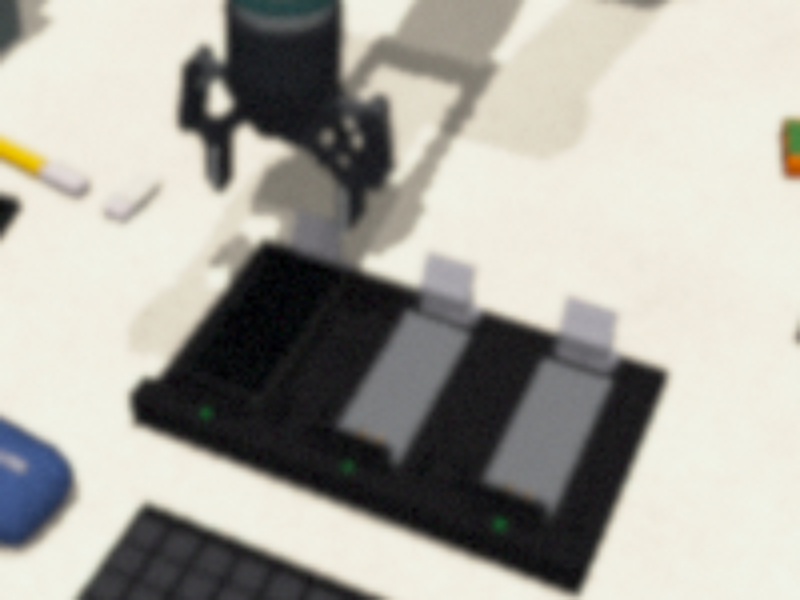

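It dropped flat when released: the top is at 37.5 mm all along (22+16=38). I'll compare its clip with the empty bays' clips.

```bash
python3 - <<'E'
from h import *
np.set_printoptions(precision=1,suppress=True)
L=[viewer.get_image('scene') for _ in range(5)];im=L[0];im['range_z']=np.median([i['range_z'] for i in L],0)
P=cloud(im)*1000
a=np.radians(2.0);X=(P[...,0]-641)*np.cos(a)+(P[...,1]-194)*np.sin(a);Y=-(P[...,0]-641)*np.sin(a)+(P[...,1]-194)*np.cos(a);Z=P[...,2]
for b in(-100,0,100):
    k=(abs(Y-b-2)<16)&(X>-95)&(X<-50)&(Z>44)&(Z<70)
    print(b,k.sum(),'clip X at z=55:',np.polyval(np.polyfit(Z[k],X[k],1),55), 'Xmin/max',X[k].min(),X[k].max())
    k=(abs(Y-b-2)<16)&(X>60)&(X<82)&(Z>36)&(Z<55);print('stop',np.sort(X[k])[:4])
k=(abs(Y+98)<25)&(Z>34)&(Z<41)&(X<78);print('phone X',np.percentile(X[k],[0,1,99,100]))
b=shot('top')
for n,q in(('top',b),('scene',im)):
  for d in devices(q):
    if 130<d[4]<160: print(n,d[0].round(),'xy %.0f %.0f z %.0f  %.0fx%.0f yaw %.1f'%d[1:7])
plan((655,-173,200,8),(655,-173,80,8))
E
```

```text
-100 88 clip X at z=55: -72.77231741305616 Xmin/max -80.83820445714335 -65.90029280297603
stop [60.4 60.5 60.7 60.8]
0 101 clip X at z=55: -73.1316800620464 Xmin/max -81.40067400096515 -66.53175701322806
stop [81.9]
100 107 clip X at z=55: -72.32879448190272 Xmin/max -79.2255233826278 -65.28437480630079
stop [81.3 81.9]
phone X [-656.1 -619.7   68.4   74. ]
top [455. 225.] xy 678 -170 z 17  149x63 yaw 8.2
scene [287. 403.] xy 679 -166 z 15  148x62 yaw 8.2
t 34.6 tcp [620.1  93.3 101.8] psi 2.1 tilt 0.2 w 85.4 F [ 0.2 -0.7 -0.5]
(655, -173, 200, 8) -> [0.0256, 0.2674, -0.0981, 0.0, -0.2, -5.9] n>=5
(655, -173, 80, 8) -> [0.0251, 0.2674, 0.0219, 0.0, -0.2, -5.9] n>=5
```

The clip is at rest over the seated phone, in the same place as the empty bays' clips. Next is the second phone.

```bash
python3 -m crank '[[0.005,0.03,-0.04,0,0,-1],[0.01,0.08,-0.08,0,0,-2],[0.015,0.13,-0.098,0,0,-3],[0.02,0.18,-0.098,0,0,-5],[0.024,0.23,-0.098,0,0,-6],[0.024,0.2674,-0.09,0,0,-6.1],[0.024,0.2674,-0.04,0,0,-6.1],[0.024,0.2674,0.01,0,-0.2,-6.1],[0.024,0.2674,0.022,0,-0.2,-6.1],[0.024,0.2674,0.022,0,-0.2,-6.1]]' 1 110; python3 - <<'E'
from h import *
plan((653.5,-173.6,0,8.2))
for n in('top','scene'):
  for d in devices(shot(n)):
    if 130<d[4]<160: print(n,d[0].round(),'xy %.0f %.0f z %.0f  %.0fx%.0f yaw %.1f'%d[1:7])
E
```

```text
clock: 35.83
position: [0.6539, -0.1729, 0.0795]
ee_rot: [-0.0, 0.997, 0.071, -0.0]
contact_force: [0.7, -0.2, -0.1]
width: 0.0851
t 35.8 tcp [ 653.9 -172.9   79.5] psi 8.2 tilt 0.0 w 85.1 F [ 0.7 -0.2 -0.1]
(653.5, -173.6, 0, 8.2) -> [-0.0005, 0.0007, 0.0795, -0.0, 0.0, -0.0] n>=2
scene [287. 403.] xy 680 -166 z 15  148x64 yaw 8.2
```

```bash
python3 -m crank '[[0,0.0007,0.05,0,0,0],[0,0.0007,0.07,0,0,0],[-0.001,0.0007,0.0785,0,0,0],[-0.001,0.0007,0.0795,0,0,0],[-0.001,0.0007,0.0795,0,0,0]]' 1 110; python3 -m crank '[[0,0,0,0,0,0],[0,0,0,0,0,0],[0,0,0,0,0,0],[0,0,0,0,0,0],[0,0,0,0,0,0],[0,0,-0.05,0,0,0],[0,0,-0.1,0,0,0],[0,0,-0.15,0,0,0],[0,0,-0.15,0,0,0]]' 0 110;python3 - <<'E'
from h import *
c=np.array([637.7,294]);p=c-25*np.array([np.cos(np.radians(2)),np.sin(np.radians(2))])
print(p);plan((p[0],p[1],150,2),(p[0],p[1],115,2))
E
```

```text
clock: 36.55
position: [0.6561, -0.1747, 0.0042]
ee_rot: [0.001, 0.997, 0.072, 0.003]
contact_force: [0.9, 0.1, -0.2]
width: 0.085
clock: 37.67
position: [0.658, -0.1754, 0.1598]
ee_rot: [0.004, 0.997, 0.072, 0.008]
contact_force: [-0.1, -0.1, -2.0]
width: 0.0575
[612.71522932 293.12751258]
t 37.7 tcp [ 658.  -175.4  159.8] psi 8.2 tilt 1.0 w 57.5 F [-0.1 -0.1 -2. ]
(np.float64(612.7152293245226), np.float64(293.1275125824375), 150, 2) -> [0.022, -0.4702, 0.0061, 0.5, -0.9, 6.2] n>=8
(np.float64(612.7152293245226), np.float64(293.1275125824375), 115, 2) -> [0.0215, -0.4706, 0.0411, 0.5, -0.9, 6.2] n>=8
```

```bash
python3 -m crank '[[0.002,-0.05,0.006,0,0,1],[0.004,-0.1,0.006,0,0,2],[0.007,-0.16,0.006,0,0,3],[0.01,-0.22,0.006,0,0,4],[0.013,-0.28,0.006,0,0,5],[0.016,-0.34,0.006,0.5,-0.9,6],[0.019,-0.4,0.006,0.5,-0.9,6.2],[0.021,-0.44,0.006,0.5,-0.9,6.2],[0.0225,-0.4702,0.006,0.5,-0.9,6.2],[0.0225,-0.4706,0.04,0.5,-0.9,6.2],[0.0225,-0.4706,0.041,0.5,-0.9,6.2],[0.0225,-0.4706,0.041,0.5,-0.9,6.2]]'; python3 - <<'E'
from h import *
np.set_printoptions(precision=1,suppress=True)
plan((613.5,293.1,80,2),(613.5,293.1,48,2),(613.5,293.1,32,2))
a=shot('scene');P=cloud(a)*1000
q=P[(P[...,0]>530)&(P[...,0]<750)&(P[...,1]>240)&(P[...,1]<350)&(P[...,2]>105)&(P[...,2]<140)]
print(q.min(0),q.max(0))
for lo in range(560,720,25):
    k=(q[:,0]>=lo)&(q[:,0]<lo+25)
    if k.sum()>3: print(lo,k.sum(),np.median(q[k],0),q[k][:,1].min(),q[k][:,1].max())
E
```

```text
clock: 39.17
position: [0.6136, 0.2928, 0.1147]
ee_rot: [-0.0, 1.0, 0.017, -0.0]
contact_force: [0.1, -0.2, -1.6]
width: 0.0574
t 39.2 tcp [613.6 292.8 114.7] psi 2.0 tilt 0.0 w 57.4 F [ 0.1 -0.2 -1.6]
(613.5, 293.1, 80, 2) -> [-0.0001, -0.0002, 0.0347, -0.0, 0.0, -0.0] n>=1
(613.5, 293.1, 48, 2) -> [-0.0001, -0.0002, 0.0667, -0.0, 0.0, -0.0] n>=2
(613.5, 293.1, 32, 2) -> [-0.0001, -0.0002, 0.0827, -0.0, 0.0, -0.0] n>=2
[563.3 254.7 105.9] [712.6 337.1 139.4]
560 92 [576.1 287.1 124.3] 263.91793890011616 313.68280046700056
585 144 [597.7 291.2 123.9] 263.4979719967049 336.35082684761863
610 242 [623.2 295.5 124. ] 254.7095498606715 337.0585511870518
635 189 [648.1 299.1 123.1] 267.13680902649435 327.38424701959104
660 206 [672.7 300.8 122.7] 268.79344263061677 329.3613171725062
685 281 [701.7 302.3 121.1] 269.70308859314997 330.1053614085691
710 35 [710.6 300.6 116.3] 272.3143232072846 322.21525546605096
```

```bash
python3 -m crank '[[0,0,0.02,0,0,0],[0,0,0.035,0,0,0],[0,0,0.044,0,0,0],[0,0,0.05,0,0,0],[0,0,0.056,0,0,0],[0,0,0.062,0,0,0],[0,0,0.066,0,0,0],[0,0,0.07,0,0,0],[0,0,0.074,0,0,0],[0,0,0.077,0,0,0],[0,0,0.077,0,0,0]]'; python3 - <<'E'
from h import *
np.set_printoptions(precision=1,suppress=True)
plan()
a=shot('scene');P=cloud(a)*1000
q=P[(P[...,0]>560)&(P[...,0]<718)&(P[...,1]>265)&(P[...,1]<332)&(P[...,2]>20)&(P[...,2]<70)]
for lo in range(560,720,15):
    k=(q[:,0]>=lo)&(q[:,0]<lo+15)
    if k.sum()>3: print(lo,k.sum(),np.median(q[k],0))
E
```

```text
clock: 40.6
position: [0.6144, 0.2931, 0.0382]
ee_rot: [-0.001, 1.0, 0.017, 0.001]
contact_force: [4.2, 1.5, 0.1]
width: 0.0575
t 40.6 tcp [614.4 293.1  38.2] psi 2.0 tilt 0.1 w 57.5 F [4.2 1.5 0.1]
560 38 [568.8 283.6  47.5]
575 73 [582.7 288.5  48.1]
590 88 [596.8 295.2  47.2]
605 102 [613.  291.6  47.2]
620 149 [626.8 301.   46.6]
635 110 [642.6 300.2  46.1]
650 123 [657.2 301.1  45.1]
665 117 [672.8 300.   44.4]
680 126 [687.8 300.8  44.2]
695 143 [703.1 300.2  43.4]
710 23 [712.2 305.8  40.4]
```

It is well aligned with the stop end going in first. I'll press it the last 10 mm.

```bash
python3 -m crank '[[0,0,0.003,0,0,0],[0,0,0.006,0,0,0],[0,0,0.008,0,0,0],[0,0,0.01,0,0,0],[0,0,0.01,0,0,0]]'; python3 - <<'E'
from h import *
np.set_printoptions(precision=1,suppress=True)
plan()
a=shot('scene');P=cloud(a)*1000
q=P[(P[...,0]>560)&(P[...,0]<718)&(P[...,1]>265)&(P[...,1]<332)&(P[...,2]>20)&(P[...,2]<70)]
for lo in range(560,720,15):
    k=(q[:,0]>=lo)&(q[:,0]<lo+15)
    if k.sum()>3: print(lo,k.sum(),np.median(q[k],0))
E
```

```text
clock: 41.28
position: [0.6139, 0.2929, 0.0289]
ee_rot: [-0.0, 1.0, 0.017, 0.0]
contact_force: [1.6, -0.4, 4.8]
width: 0.0575
t 41.3 tcp [613.9 292.9  28.9] psi 2.0 tilt 0.1 w 57.5 F [ 1.6 -0.4  4.8]
560 43 [570.7 284.1  38.3]
575 68 [583.4 289.5  37.8]
590 85 [597.4 293.5  37.6]
605 102 [612.7 289.9  37.4]
620 155 [625.8 304.3  38.1]
635 115 [643.  298.4  37.2]
650 110 [658.4 299.6  37.3]
665 114 [672.9 301.4  37.4]
680 126 [688.1 301.5  37. ]
695 111 [702.2 301.5  36.9]
710 12 [716.2 324.1  30.4]
```

```bash
python3 -m crank '[[0,0,0.002,0,0,0],[0,0,0.002,0,0,0],[0,0,0,0,0,0]]'; python3 -m crank '[[0,0,0,0,0,0],[0,0,0,0,0,0],[0,0,0,0,0,0],[0,0,-0.05,0,0,0],[0,0,-0.11,0,0,0],[-0.06,0,-0.17,0,0,0],[-0.12,0,-0.23,0,0,0],[-0.18,0,-0.25,0,0,0],[-0.22,0,-0.25,0,0,0],[-0.22,0,-0.25,0,0,0],[-0.22,0,-0.25,0,0,0]]' 1; python3 - <<'E'
from h import *
np.set_printoptions(precision=1,suppress=True)
plan()
L=[viewer.get_image('scene') for _ in range(5)];im=L[0];im['range_z']=np.median([i['range_z'] for i in L],0)
P=cloud(im)*1000
a=np.radians(2.0);X=(P[...,0]-642.2)*np.cos(a)+(P[...,1]-198)*np.sin(a);Y=-(P[...,0]-642.2)*np.sin(a)+(P[...,1]-198)*np.cos(a);Z=P[...,2]
for b in(-100,0,100):
    k=(abs(Y-b)<16)&(X>-95)&(X<-50)&(Z>44)&(Z<70)
    print(b,'clip X at z=55:',np.polyval(np.polyfit(Z[k],X[k],1),55),k.sum())
    for lo in(-65,-40,-10,20,50): k=(abs(Y-b)<20)&(X>lo)&(X<lo+15);print('  z',lo,np.median(Z[k]))
f=(abs(P[...,0]-506)<40)&(P[...,1]<-300)&(P[...,1]>-330)&(Z>230)&(Z<290);print('flap y+z',np.median((P[...,1]+Z)[f]))
b=shot('top')
cv2.imwrite('pics/n.png',np.vstack([cv2.resize(im['frame'][190:350,190:510],(600,300)),cv2.resize(b['frame'],(400,300)).repeat(1,0) if 0 else cv2.resize(b['frame'][100:260,100:420],(600,300))]))
E
```

```text
clock: 41.7
position: [0.6138, 0.2929, 0.029]
ee_rot: [-0.0, 1.0, 0.017, 0.0]
contact_force: [4.1, 1.0, -3.5]
width: 0.0576
clock: 43.08
position: [0.3933, 0.2852, 0.2794]
ee_rot: [-0.001, 1.0, 0.018, 0.001]
contact_force: [1.3, 0.2, 0.8]
width: 0.0852
t 43.1 tcp [393.3 285.2 279.4] psi 2.0 tilt 0.2 w 85.2 F [1.3 0.2 0.8]
-100 clip X at z=55: -74.13314505993934 91
  z -65 37.98885795882423
  z -40 37.8115253753657
  z -10 37.90087936662084
  z 20 37.7985759925692
  z 50 37.71225681392942
0 clip X at z=55: -74.57941452863304 102
  z -65 21.016832316768983
  z -40 21.30480026064252
  z -10 21.048014837828923
  z 20 20.950167188067695
  z 50 20.917820443464464
100 clip X at z=55: -73.41339823024865 111
  z -65 37.78022505474566
  z -40 37.43447898139296
  z -10 37.38246828933567
  z 20 37.37360611483942
  z 50 37.158016936702786
flap y+z -53.669402766057516
```

View pics/n.png

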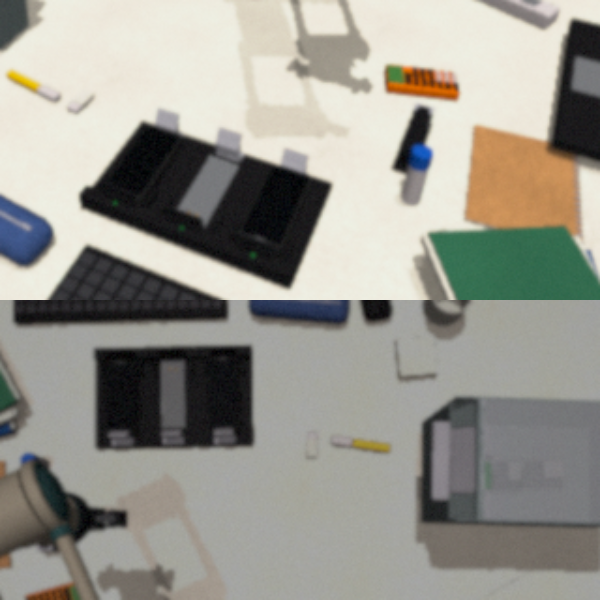

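```bash
python3 - <<'E'
from h import *
b=load('top');cv2.imwrite('pics/o.png',cv2.resize(b['frame'],(800,600)))
print(world(b,[(360,192)],.24),world(b,[(360,192)],.1))
E
```

```text
[[ 0.48298998 -0.3614516   0.24      ]] [[ 0.49461934 -0.40194031  0.1       ]]
```

View pics/o.png

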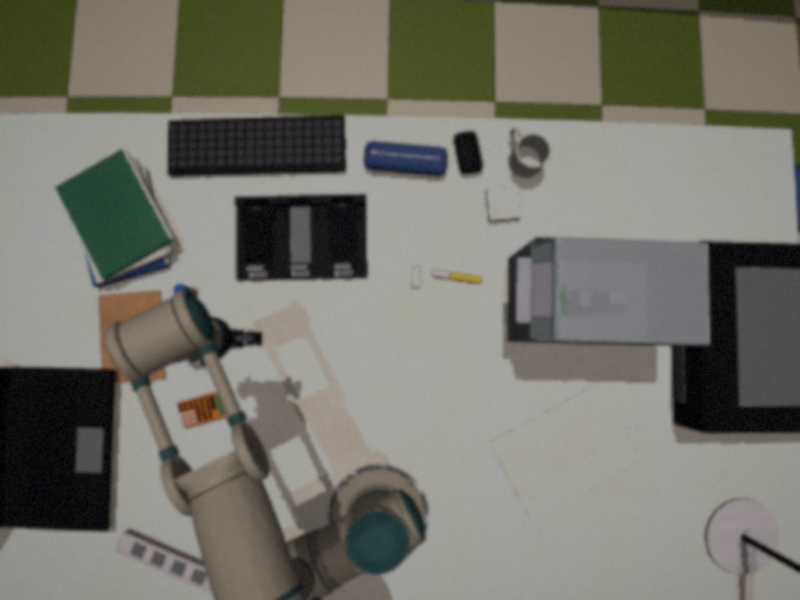

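There are no more phones or grey calculators on the desk. The bystanders and the orange calculator are where they were, and the arm is clear.

```bash
python3 -c "
from rig import job
print(job.sign_off())"
```

```text
the job is handed in; nothing more can be done
None
```

I posted all three grey calculators through the flap and pressed both phones on the desk into the rack's two outer bays. I handed the job in at about 43 s of the 210 s.

**Calculators:** All three show inside the box through the clear roof, past the lip. The flap measured on its shut plane after the last one and again at the end.

**Phones:** Both lie flat. Their tops measured 37–38 mm, against the 38 mm a seated phone should give. Their clips are at rest, within about 1 mm of the empty bay's clip.

**Left alone:** The bystanders and the orange calculator look unmoved in the last pictures, and the arm was clear of everything. I found no third phone.

**What did not go smoothly:**
- One phone was knocked about 3 cm during the run; I measured it again before picking it up.
- The first phone caught on the stop's lead-in and took about 50 N at the wrist. I eased off and released it, and it dropped flat and clipped in.
- The two cameras disagreed by 2–4 mm.

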